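# Fit the quick-change sprocket on the gearbox's splined shaft

### The arm

A 6-joint arm with a two-finger parallel gripper is mounted at the origin on a cart in front of the work surface, level with it; the furniture and walls round the work are solid. World frame = base frame: x ahead of the robot, y to its left, z up, the work surface at z = 0. Lengths are in m, angles in degrees, forces in N, time in s.
With the tool pointing down it reaches from about 0.25 to 0.725 m from the base axis. Payload 9.7 kg.
Tool frame: the origin (TCP) lies at the very end of the fingers, on their centre line; the grasp point (between the pads) lies 19 mm behind it; z points along the fingers, y is the direction in which the jaws open and shut (so a half turn about z gives the same grasp; the last joint's range is limited). The gripper opens to 85 mm and grips with 20 to 120 N. Pads are 22 mm wide; open, the fingers measure 114 mm over their backs; the gripper's body (76 mm by 85 mm) begins 54 mm behind the grasp point. The pads swing forward as they close: fully open they stand 13 mm farther back than shut.
Start: joints at [-74.427, 4.979, 10.078, 95.1, 0, 90], TCP at [0.148, -0.53, 0.231] pointing down, gripper open.
Joint ranges: [-179.16, 179.16], [-48.56, 103.87], [-65.8, 70.77], [-126.05, 130.52], [-82.76, 87.17], [-180, 180]. Speed limits (degrees/s): [127.2, 127.2, 147.25, 180, 180, 180].

### API

Orientations are given as [roll, pitch, yaw] about the fixed x, y, z axes, in that order (R = Rz(yaw) Ry(pitch) Rx(roll)).
In Python, from workcell import bot gives the robot as it stands. The module is installed in compiled form; this text tells all that it offers.
- The arm moves only by the tool step_arm, never from a script. Its arguments are lists of equal length, an entry for each row: "dr": the turn, a rotation vector about the tool's x, y, z in rad, a list of three; "xyz": the shift along the tool's x, y, z in units of 40 mm (1.0 is 40 mm), a list of three; "gripper": the opening, from 0 (shut) to 1 (fully open). In form: {"dr": [[wx, wy, wz], ...], "xyz": [[x, y, z], ...], "gripper": [gripper, ...]}. A call has exactly 8 rows; each row is the pose to reach, as a shift and turn from the pose commanded when the call began, along the tool's axes at that moment; what a row does not reach only later rows make up. A row lasts 1/10 s, in which the tool goes at most 50 mm and 8.59 degrees, less where a joint would pass 70% of its speed; a pose out of reach is approached as far as the arm can. A call with a gripper value outside its range is refused whole. The fingers move at their own pace and stop on an object; "squeeze" is the grip in N (left out, the last holds). Time passes only in rows, so rows that repeat a pose let the fingers close, or fill a call up. It gives the time, the measured TCP pose, the force and the opening at its end, in the units of the state.
- bot.get_obs(): the state, without advancing time (a new reading comes with each control period).
- bot.camera(name): name is "side" or "top"; returns a dict with "image" (384x512x3 uint8, red, green, blue), "camera_matrix" (3x3 intrinsics, pixels), "k1" (the pictures are not rectified: a ray, as slopes to the right and down, at radius r is drawn at 1 + k1 r^2 times it, then the intrinsics apply), "R" (3x3) and "t" (3): a world point X has camera coordinates R X + t. Camera axes: x right, y down, z forward; pixel columns grow to the right and rows downward; lengths in m; the calibration is good to about 2 mm. A picture is of the moment at which its call begins. There is no depth.
- bot.job_done(): hands the job in, once; it reports no verdict.
Trained networks look in a picture, given as the dict that the camera call returned (one of the last four; its "shot" number tells which), for a name from the list of things; names that differ only in an ending like _2 or _b are one class to them, and where a whole thing is asked for, a point or a joint stands for the part that bears it (a point fixed in the world has none). Each returns a list of dicts, best first, with "p" (0 to 1); they miss things now and then, are a little off and sometimes report something else, mostly with a low value. They report only what shows in the picture. A call takes as long as a camera call.
- bot.regions_of(picture, thing): "region" (384x512 bool, what is visible of it) and "box" ([centre column, centre row, width, height] in pixels, round what is visible of it).
The state is a dict: "time": time; "q": joint angles; "qd": joint speeds; "joint_efforts": joint torques, N m; "ee_pos": TCP position; "tcp_rot": TCP orientation; "wrist_force": force on the tool from outside, world axes, zero at the start; "torque": the same for the moment, N m; "opening": finger opening in m.
Only numpy, scipy, OpenCV 4.12 (cv2) and the standard library are available. Lean on these libraries where they do the work, as an engineer would, in place of code of your own. Each camera call takes 0.05 s, during which the arm holds its last target.

### The job

The spoked sprocket has been put over the gearbox's upright shaft but is only standing on top of the splines. Turn it until its wide groove finds the shaft's wide master spline and it drops in, press it down fully home against the shoulder, then swing the keeper arm right in to its stop, so that it sits over the sprocket's boss. Leave the sprocket home and the keeper closed, and do not disturb the dial gauge, the loupe or the black glass-scale case.

Things in the scene. Friction and masses are not known exactly. Their poses are not given: they have to be found in the camera images.
- gearbox: Small dark-blue worm gearbox on a grey base plate (150 x 206 x 12 mm), fixed. Origin on the desk under the axis of its upright steel shaft; z up; x axis points from the shaft axis towards the shaft's 15 mm wide master spline (a red paint line on the shaft's end points to it too). Under the sprocket only the shaft's collar (radius 26 mm) rises above 67 mm over the desk.
- shoulder (a point): Point on the shaft axis at the shoulder on which the sprocket's boss must finally stand, 80 mm above the desk; same axes as the gearbox. Above it: five splines of radius 19 mm (the wide one and four of 7 mm at unequal angles) from 0 to 22 mm, then a plain nose of radius 14 mm up to the shaft's end at 50 mm, with a neck of radius 9 mm from 24 to 34 mm for the keeper.
- sprocket_mid (a point): Centre of the light grey sprocket, on its axis half-way up its boss (radius 28 mm, 24 mm high). x axis points to the middle of its wide bore groove (red paint marks on boss and rim); it is keyed when this lies along the gearbox's x axis (within about 0.05 rad). Height of this point over the shoulder point: 34 mm at the start, about 29 mm just keyed, 12 mm home. 0.3 kg; spins on if turned fast.
- spoke (a point): Middle of the sprocket's spoke that stands 60 degrees anticlockwise (from above) from its x axis, 46 mm from the axis. Three like it at 60, 180 and 300 degrees, each 14 mm wide and 10 mm thick. Between them three open windows from radius 28 to 64 mm, their middles at 0, 120 and 240 degrees. Rim radius 64 to 74 mm, 12 mm thick; teeth out to 80 mm. A slow fingertip in a window can push a spoke.
- boss_top (a point): Centre of the boss's top face, 12 mm above sprocket_mid: a flat ring from radius 20 to 28 mm round the shaft. Once keyed, the sprocket rests on three sprung balls in the shaft, 17 mm above home; 10 to 20 N straight down on this ring, on both sides of the shaft at once, gets it past them and it slides home.
- keeper (a joint): Hinge of the keeper, a flat dark steel arm 6 mm thick, 122 mm long, on a pillar beside the gearbox, 26 to 32 mm above the shoulder's height. 0 = closed (arm over the shaft axis, slot round its neck, at its stop); grows to 1.9 rad as it swings out, anticlockwise from above. Stays where left; 1 to 2 N at the knob moves it. Closes only when the sprocket is home, else it strikes the boss.
- keeper_pivot (a point): Point on the keeper's hinge axis, 100 mm from the shaft axis along the gearbox's +y axis, at the arm's mid thickness (109 mm above the desk). A bolt head there rises 10 mm above this point.
- keeper_knob (a point): Middle of the keeper's red upright knob, 50 mm from the hinge axis, 15 mm diameter, standing on the arm from 16 mm below this point to 15 mm above it. With the keeper closed it is half-way between pivot and shaft axis. Push it from its side away from the closed position.
- dial_gauge: Steel dial indicator lying on its back, 136 x 66 x 23 mm; origin on the desk under it. Leave it alone.
- loupe: Black eye loupe, 41 mm diameter, 37 mm high, standing loose on the desk; origin at the centre of its foot. Leave it alone.
- glass_scale_case: Flat black case of a glass scale, 35 x 90 x 12 mm, loose on the desk; origin at the centre of its underside. Leave it alone.

How it is judged:
By the outcome, as a careful person would: the job done as asked, in the order asked, and still so for the second after the job is handed in, with the robot touching nothing.
It also fails if it takes over 72 s, if anything falls off the work surface, if the arm or the gripper's body presses on something with over 40 N, if the wrist force passes 120 N, or if a joint passes its speed limit or range.

## Working session

There is one attempt and no reset: what is moved stays moved. The work goes in short steps, Python scripts to look and compute and a tool call to move; the robot and the scene stay as the last step left them, time stands still between calls to the robot, and variables do not carry over. Pictures are saved under pics/ and viewed, and the job is handed in when it is done.

Besides the shell and the picture viewer there is one more tool, called after "Call:" as name(argument=value, ...), one argument or row to a line, values as JSON. step_arm: Moves the arm, as the interface text tells. Its arguments: {"type":"object","properties":{"dr":{"type":"array"},"xyz":{"type":"array"},"gripper":{"type":"array"},"squeeze":{"type":"number"}},"required":["dr","xyz","gripper"]}

```bash
mkdir -p pics; cat > h.py <<'E'
import numpy as np, cv2
from workcell import bot
def save(p,n,crop=None,sc=1):
    im=cv2.cvtColor(p["image"],cv2.COLOR_RGB2BGR)
    if crop: a,b,c,d=crop; im=im[b:d,a:c]
    im=cv2.resize(im,None,fx=sc,fy=sc,interpolation=cv2.INTER_CUBIC); cv2.imwrite("pics/"+n,im)
def proj(p,X):
    X=np.atleast_2d(X); c=X@np.array(p["R"]).T+p["t"]; s=c[:,:2]/c[:,2:]; s=s*(1+p["k1"]*(s**2).sum(1,keepdims=True))
    K=np.array(p["camera_matrix"]); return s@K[:2,:2].T+K[:2,2]
def ray(p,uv):
    K=np.array(p["camera_matrix"]); d=np.linalg.inv(K[:2,:2])@(np.array(uv,float)-K[:2,2]); s=d.copy()
    for _ in range(30): s=d/(1+p["k1"]*(s@s))
    R=np.array(p["R"]); return -R.T@np.array(p["t"]), R.T@np.array([s[0],s[1],1])
def atz(p,uv,z):
    o,d=ray(p,uv); return o+d*(z-o[2])/d[2]
E
python3 - <<'E'
from h import *
for n in("top","side"):
    p=bot.camera(n); save(p,n+"0.png",sc=1.5)
    np.save(n+"0.npy",p,allow_pickle=True)
    print(n,p["k1"],np.round(-np.array(p["R"]).T@p["t"],3),np.array(p["camera_matrix"]).round(1).tolist(),np.array(p["R"]).round(2).tolist())
    for t in["gearbox","sprocket_mid","keeper","keeper_knob","dial_gauge","loupe","glass_scale_case","spoke"]:
        try:
            for r in bot.regions_of(p,t)[:2]:print(t,round(r["p"],2),np.round(r["box"],1))
        except Exception as e: print(t,e)
print(bot.get_obs())
E
```

```text
top 0.037555747935323 [0.396 0.04  1.306] [[437.4, 0.0, 252.7], [0.0, 437.4, 190.1], [0.0, 0.0, 1.0]] [[0.02, -1.0, -0.0], [-0.98, -0.02, -0.2], [0.2, 0.01, -0.98]]
gearbox 0.88 [268.6 239.9  83.5  69.7]
sprocket_mid 0.83 [278.6 233.1  59.2  59.5]
keeper 0.83 [236.9 231.4  26.6  49.9]
keeper 0.56 [269.4 238.8  84.1  68.3]
keeper_knob 0.8 [239.8 230.3  22.1  46.6]
dial_gauge 0.78 [142.8 215.3  24.5  30.7]
loupe 0.6 [216.5 158.1  18.   16.3]
glass_scale_case 0.64 [359.4 175.9  35.9  16.6]
side -0.07446926186861144 [0.412 0.859 0.828] [[457.1, 0.0, 252.7], [0.0, 457.1, 193.6], [0.0, 0.0, 1.0]] [[-0.97, -0.24, 0.01], [-0.16, 0.62, -0.77], [0.18, -0.74, -0.64]]
gearbox 0.95 [292.9 216.   77.7  80.6]
sprocket_mid 0.73 [296.1 185.6  66.3  43.1]
keeper 0.75 [281.4 214.1  59.1  18.5]
dial_gauge 0.67 [232.2 345.   55.8  31. ]
loupe 0.5 [180.7 246.9  19.5  19.5]
glass_scale_case 0.66 [244.8 151.8  18.9  19.7]
spoke 0.65 [296.3 186.9  67.6  41.8]
{'time': 0.9, 'q': array([-7.44263477e+01,  4.97805706e+00,  1.00787423e+01,  9.51006317e+01,
        1.11127860e-03,  9.00001038e+01]), 'qd': array([ 0.02157785,  0.09499626, -0.07706723,  0.002777  ,  0.06187425,
       -0.00019675]), 'joint_efforts': array([-1.35716797e-03, -5.20086873e+01,  4.64868057e+01,  8.71306856e-04,
       -7.95061101e-05,  2.33634415e-05]), 'ee_pos': array([ 0.147665  , -0.52979653,  0.23129697]), 'tcp_rot': array([ 1.79999947e+02, -1.11127869e-03,  1.55735485e+01]), 'wrist_force': array([ 0.27652584,  0.49980678, -0.6719987 ]), 'torque': array([-0.0173617 ,  0.00926175, -0.00397516]), 'opening': 0.08576973502879819}
```

```bash
python3 - <<'E'
from h import *
p=np.load("top0.npy",allow_pickle=True).item(); save(p,"t1.png",(190,180,330,290),5.7)
p=np.load("side0.npy",allow_pickle=True).item(); save(p,"s1.png",(230,150,350,265),5.2)
E
```

```text
(no output)
```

View pics/top0.png

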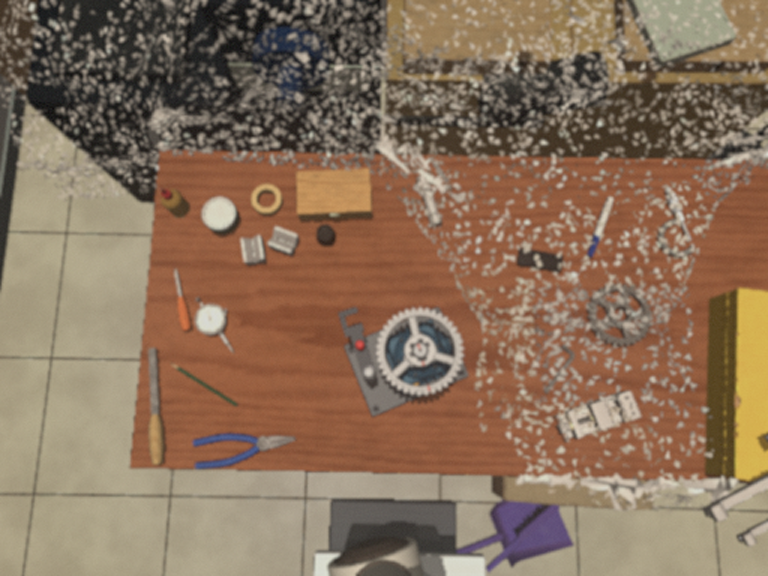

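View pics/side0.png

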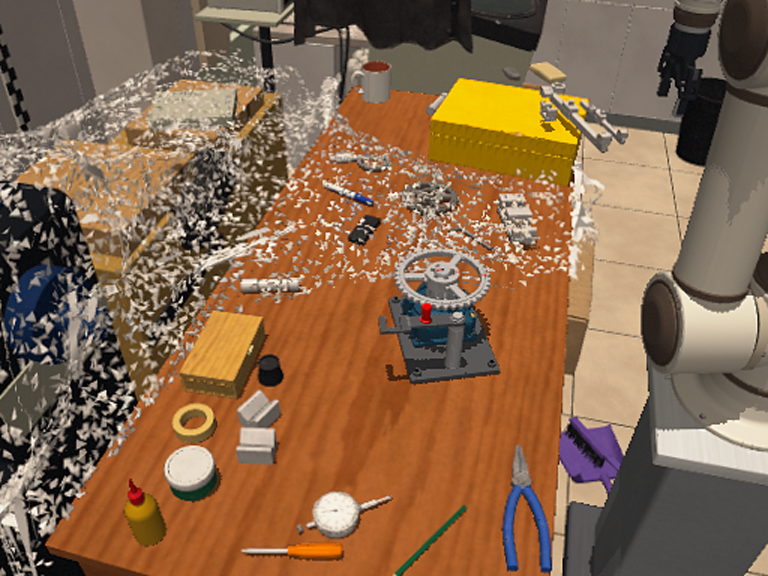

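View pics/t1.png

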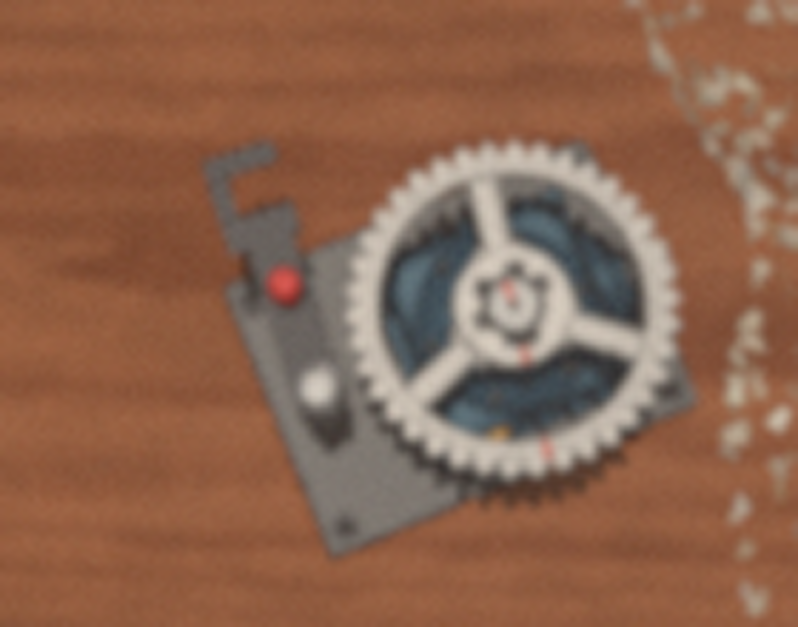

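View pics/s1.png

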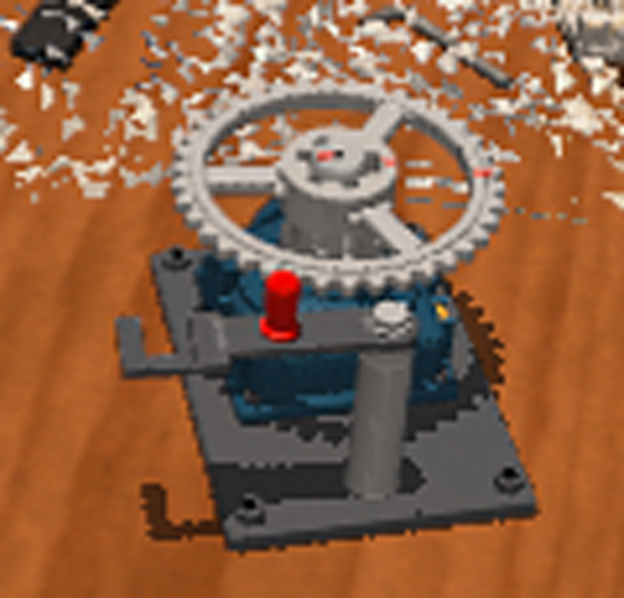

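```bash
python3 - <<'E'
from h import *
from scipy.optimize import least_squares
P={n:bot.camera(n) for n in("top","side")}
for n in P: np.save(n+"1.npy",P[n],allow_pickle=True)
a=np.linspace(0,2*np.pi,720,endpoint=False)
def mask(p,c,z):
    m=np.zeros((384*4,512*4),np.uint8)
    for dz in(-.006,.006):
        pass
    pts=np.vstack([np.c_[c[0]+.079*np.cos(a),c[1]+.079*np.sin(a),np.full(720,z+dz)] for dz in(-.006,.006)])
    return proj(p,pts)
for n,p in P.items():
    r=bot.regions_of(p,"sprocket_mid")[0]; g=r["region"].astype(np.uint8)
    ys,xs=np.nonzero(g); b=(xs.min(),xs.max()+1,ys.min(),ys.max()+1)
    print(n,r["p"],b,len(xs))
    obs=np.array(b,float)
    def f(v):
        q=mask(p,v,.114); return np.array([q[:,0].min(),q[:,0].max(),q[:,1].min(),q[:,1].max()])+.5-obs
    s=least_squares(f,[.3,-.02]); print(s.x,s.fun)
for t in["keeper_knob","keeper","loupe"]:
  for n in P:
    for r in bot.regions_of(P[n],t)[:1]: print(n,t,r["p"],r["box"])
# colours: red
for n,p in P.items():
    h=cv2.cvtColor(p["image"],cv2.COLOR_RGB2HSV); im=p["image"].astype(int)
    m=((im[...,0]-np.maximum(im[...,1],im[...,2])>45)&(((h[...,0]<6)|(h[...,0]>174)))).astype(np.uint8)
    k,l,st,ce=cv2.connectedComponentsWithStats(m)
    for i in range(1,k):
        if 220<ce[i][0]<350 and 150<ce[i][1]<280: print(n,st[i],ce[i].round(1))
E
```

```text
top 0.92 (np.int64(251), np.int64(309), np.int64(205), np.int64(263)) 1419
[ 0.51733948 -0.02691596] [-0.17556751  0.17482958 -0.26160785  0.24525605]
side 0.83 (np.int64(263), np.int64(327), np.int64(166), np.int64(206)) 1260
[ 0.51736725 -0.02881555] [ 0.10528218 -0.09924877 -2.00961522  1.63415325]
top keeper_knob 0.93 [239.2, 229.1, 23.1, 48.9]
side keeper_knob 0.64 [283.0, 211.4, 57.7, 19.9]
top keeper 0.95 [237.1, 230.1, 22.8, 49.9]
side keeper 0.77 [282.3, 213.5, 61.4, 20.4]
top loupe 0.51 [217.2, 158.7, 17.7, 14.7]
side loupe 0.68 [182.3, 245.8, 17.3, 20.9]
top [237 227   6   7  33] [239.5 229.6]
side [291 179   3   2   6] [292.  179.5]
side [303 180   3   2   5] [304.2 180.4]
side [321 182   4   2   8] [322.5 182.5]
side [280 202   8  14  89] [283.6 208.4]
```

```bash
python3 - <<'E'
from h import *
T,S=[np.load(n+"1.npy",allow_pickle=True).item() for n in("top","side")]
C={ 't':np.array([.5173,-.0269]),'s':np.array([.5174,-.0288])}
def ang(p,c,uv,z):
    X=atz(p,uv,z)[:2]-c; return np.degrees(np.arctan2(X[1],X[0])).round(1),np.hypot(*X).round(4)
cr=lambda x,y:(190+x/5.7-.5,180+y/5.7-.5)
print("boss top",ang(T,C['t'],cr(525,353),.126),"rim",ang(T,C['t'],cr(547,447),.120),"shaftline",ang(T,C['t'],cr(508,290),.130))
print("side boss",ang(S,C['s'],(304.2,180.4),.126),"rim",ang(S,C['s'],(322.5,182.5),.120),"shaft",ang(S,C['s'],(292,179.5),.130))
print("bolt top", ang(T,C['t'],cr(318,387),.119), "knob top",ang(T,C['t'],cr(285,285),.122))
k=atz(T,cr(285,285),.122);b=atz(T,cr(318,387),.119);print(k,b,np.degrees(np.arctan2(*(k-b)[1::-1])),np.hypot(*(k-b)[:2]))
scr=lambda x,y:(230+x/5.2-.5,150+y/5.2-.5)
print("side bolt",ang(S,C['s'],scr(392,316),.117)); b=atz(S,scr(392,316),.117);k=atz(S,scr(283,278),.124);print(k,b,np.degrees(np.arctan2(*(k-b)[1::-1])),np.hypot(*(k-b)[:2]))
# base plate corners top crop
for q in[(335,557),(230,288),(695,400)]: print(atz(T,cr(*q),.012).round(4))
E
```

```text
boss top (np.float64(-166.4), np.float64(0.0237)) rim (np.float64(-166.0), np.float64(0.0683)) shaftline (np.float64(25.6), np.float64(0.0067))
side boss (np.float64(-164.6), np.float64(0.0237)) rim (np.float64(-165.6), np.float64(0.0699)) shaft (np.float64(24.9), np.float64(0.0071))
bolt top (np.float64(113.8), np.float64(0.1002)) knob top (np.float64(86.2), np.float64(0.1087))
[0.52441493 0.08158935 0.122     ] [0.47679574 0.06479592 0.119     ] 19.425760060189134 0.050493632659369486
side bolt (np.float64(113.9), np.float64(0.1013))
[0.52737404 0.05884968 0.124     ] [0.47638589 0.06382931 0.117     ] -5.577965274807937 0.05123073179435411
[0.3985 0.0563 0.012 ]
[0.5342 0.114  0.012 ]
[ 0.4815 -0.127   0.012 ]
```

```bash
python3 - <<'E'
from h import *
T,S=[np.load(n+"1.npy",allow_pickle=True).item() for n in("top","side")]
cr=lambda x,y:(190+x/5.7-.5,180+y/5.7-.5)
scr=lambda x,y:(230+x/5.2-.5,150+y/5.2-.5)
for b,k in((atz(T,cr(318,387),.119),atz(T,cr(285,285),.143)),(atz(S,scr(392,316),.117),atz(S,scr(283,280),.143))):
    print(k,b,np.degrees(np.arctan2(*(k-b)[1::-1])),np.hypot(*(k-b)[:2]))
E
```

```text
[0.5221392  0.08085244 0.143     ] [0.47679574 0.06479592 0.119     ] 19.49949794327057 0.04810240921322069
[0.52400618 0.08173707 0.143     ] [0.47638589 0.06382931 0.117     ] 20.608923127591314 0.05087612190982342
```

Call:
step_arm(
  dr=[
    [0, 0, 0.1],
    [0, 0, 0.2],
    [0, 0, 0.2],
    [0, 0, 0.2],
    [0, 0, 0.2],
    [0, 0, 0.2],
    [0, 0, 0.2],
    [0, 0, 0.2],
  ],
  xyz=[
    [0, 0, 0],
    [0, 0, 0],
    [0, 0, 0],
    [0, 0, 0],
    [0, 0, 0],
    [0, 0, 0],
    [0, 0, 0],
    [0, 0, 0],
  ],
  gripper=[0.4, 0.4, 0.4, 0.4, 0.4, 0.4, 0.4, 0.4],
)

```text
time: 2.2
ee_pos: [0.1476, -0.5298, 0.2313]
tcp_rot: [180.0, -0.0, 4.1]
wrist_force: [-0.8, -0.2, 0.3]
opening: 0.0338
```

```bash
python3 - <<'E'
from h import *
print(bot.get_obs())
E
```

```text
{'time': 2.2, 'q': array([-7.44281237e+01,  4.97925399e+00,  1.00796080e+01,  9.50997025e+01,
       -5.01659848e-05,  1.01434956e+02]), 'qd': array([-0.04824572, -0.01780363, -0.03225072, -0.03665179, -0.06230226,
        0.17211323]), 'joint_efforts': array([-8.00762609e-04, -5.20093596e+01,  4.64853251e+01,  1.67887349e-03,
       -2.55386112e-05, -1.19531300e-02]), 'ee_pos': array([ 0.14764669, -0.52981585,  0.23129324]), 'tcp_rot': array([ 1.79999351e+02, -7.99957430e-05,  4.13691983e+00]), 'wrist_force': array([-0.80910375, -0.21001538,  0.34484425]), 'torque': array([0.07717297, 0.02763316, 0.02036211]), 'opening': 0.033802003889605865}
```

```bash
cat >> h.py <<'E'
def go(tgt,yaw,cur=None,cyaw=None):
    if cur is None:
        o=bot.get_obs(); cur=o["ee_pos"]; cyaw=o["tcp_rot"][2]
    a=np.radians(cyaw); d=np.array(tgt)-cur
    u=np.array([d@[np.cos(a),np.sin(a),0], d@[np.sin(a),-np.cos(a),0], -d[2]])/.04
    w=-np.radians((yaw-cyaw+180)%360-180)
    print("xyz",u.round(3),"wz",round(w,3),"dist",np.linalg.norm(d).round(3)); return u,w
E
python3 - <<'E'
from h import *
c=np.array([.5173,-.0278]);th=np.radians(-106);s=c+.046*np.array([np.cos(th),np.sin(th)]);print(s)
u,w=go([*s,.20],74)
for k in range(1,9): print((u*k/13).round(2),round(w*k/13,2))
E
```

```text
[ 0.50462068 -0.07201804]
xyz [  9.727 -10.771   0.782] wz -1.219 dist 0.581
[ 0.75 -0.83  0.06] -0.09
[ 1.5  -1.66  0.12] -0.19
[ 2.24 -2.49  0.18] -0.28
[ 2.99 -3.31  0.24] -0.38
[ 3.74 -4.14  0.3 ] -0.47
[ 4.49 -4.97  0.36] -0.56
[ 5.24 -5.8   0.42] -0.66
[ 5.99 -6.63  0.48] -0.75
```

Call:
step_arm(
  dr=[
    [0, 0, -0.1],
    [0, 0, -0.2],
    [0, 0, -0.3],
    [0, 0, -0.4],
    [0, 0, -0.5],
    [0, 0, -0.6],
    [0, 0, -0.7],
    [0, 0, -0.75],
  ],
  xyz=[
    [0.75, -0.83, 0.06],
    [1.5, -1.66, 0.12],
    [2.25, -2.5, 0.18],
    [3.0, -3.3, 0.24],
    [3.75, -4.15, 0.3],
    [4.5, -5.0, 0.36],
    [5.25, -5.8, 0.42],
    [6.0, -6.6, 0.48],
  ],
  gripper=[0.35, 0.35, 0.35, 0.35, 0.35, 0.35, 0.35, 0.35],
)

```text
time: 3.0
ee_pos: [0.3689, -0.2477, 0.2123]
tcp_rot: [180.0, -0.0, 47.3]
wrist_force: [0.0, -1.6, 0.0]
opening: 0.0299
```

```bash
python3 - <<'E'
from h import *
u,w=go([.5046,-.072,.20],74)
E
```

```text
xyz [ 5.529 -0.484  0.307] wz -0.466 dist 0.222
```

Call:
step_arm(
  dr=[
    [0, 0, -0.1],
    [0, 0, -0.2],
    [0, 0, -0.3],
    [0, 0, -0.4],
    [0, 0, -0.465],
    [0, 0, -0.465],
    [0, 0, -0.465],
    [0, 0, -0.465],
  ],
  xyz=[
    [1.0, -0.1, 0.06],
    [2.1, -0.2, 0.12],
    [3.2, -0.3, 0.18],
    [4.3, -0.4, 0.24],
    [5.1, -0.46, 0.28],
    [5.53, -0.48, 0.3],
    [5.53, -0.48, 0.3],
    [5.53, -0.48, 0.3],
  ],
  gripper=[0.35, 0.35, 0.35, 0.35, 0.35, 0.35, 0.35, 0.35],
)

```text
time: 3.8
ee_pos: [0.5043, -0.0746, 0.2]
tcp_rot: [-180.0, 0.0, 73.7]
wrist_force: [1.1, -0.2, -0.0]
opening: 0.0297
```

```bash
python3 - <<'E'
from h import *
u,w=go([.5046,-.072,.096],74)
print(bot.get_obs()["q"])
for n in("top","side"):
    p=bot.camera(n); save(p,n+"2.png",(200,130,360,270),5)
E
```

```text
xyz [ 0.065 -0.011  2.601] wz -0.006 dist 0.104
[-8.40546655e+00 -1.04740347e+00  4.13149220e-01  9.14920876e+01
 -1.83160264e-02  9.79149325e+01]
```

View pics/side2.png

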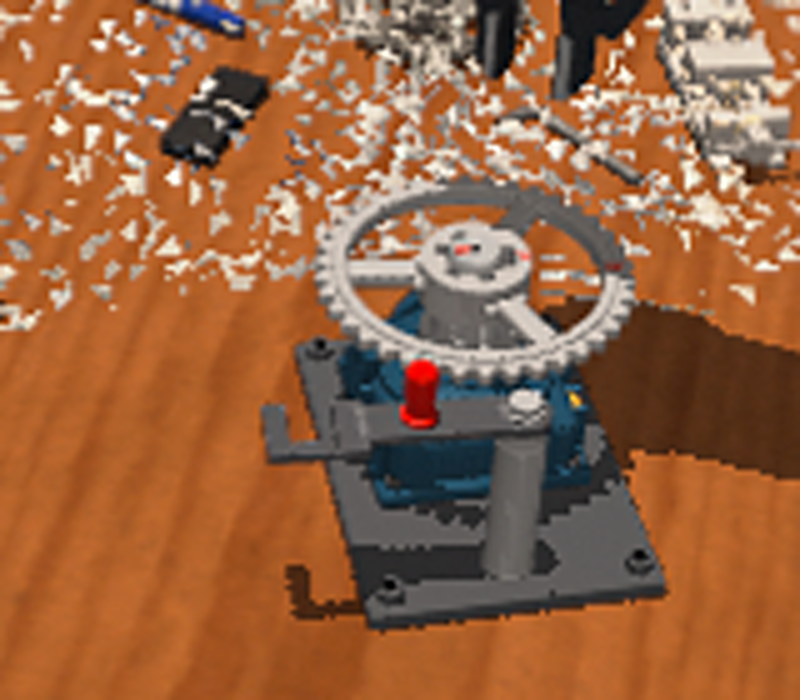

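View pics/top2.png

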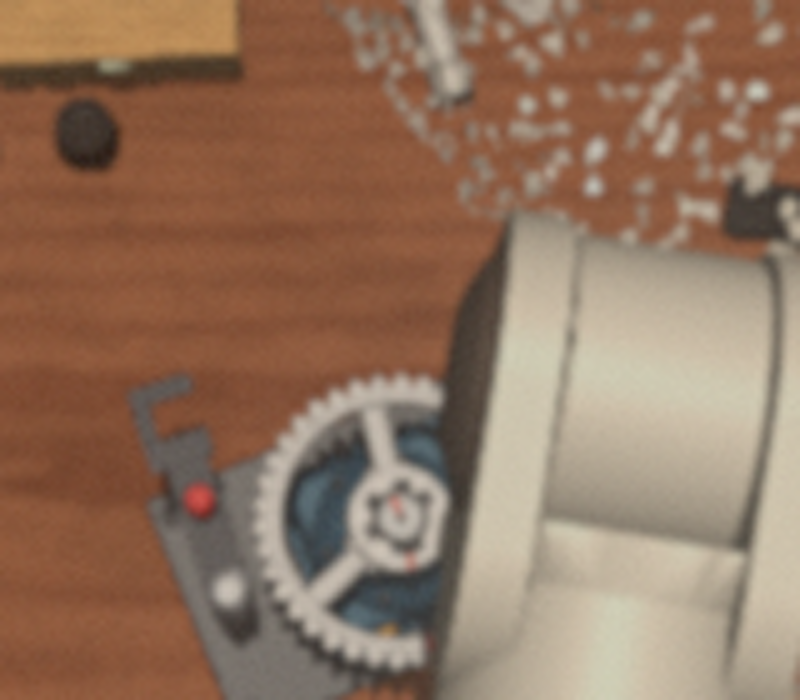

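Call:
step_arm(
  dr=[
    [0, 0, 0],
    [0, 0, 0],
    [0, 0, 0],
    [0, 0, 0],
    [0, 0, 0],
    [0, 0, 0],
    [0, 0, 0],
    [0, 0, 0],
  ],
  xyz=[
    [0.065, 0, 0.4],
    [0.065, 0, 0.9],
    [0.065, 0, 1.4],
    [0.065, 0, 1.8],
    [0.065, 0, 1.9],
    [0.065, 0, 2.0],
    [0.065, 0, 2.1],
    [0.065, 0, 2.2],
  ],
  gripper=[0.35, 0.35, 0.35, 0.35, 0.35, 0.35, 0.35, 0.35],
)

```text
time: 4.7
ee_pos: [0.5057, -0.072, 0.1127]
tcp_rot: [179.9, -0.0, 73.7]
wrist_force: [0.4, 0.5, 0.2]
opening: 0.0297
```

```bash
python3 - <<'E'
from h import *
u,w=go([.5046,-.072,.096],74)
for n in("side",):
    p=bot.camera(n); save(p,n+"3.png",(250,130,350,220),7)
E
```

```text
xyz [-0.008 -0.027  0.417] wz -0.005 dist 0.017
```

View pics/side3.png

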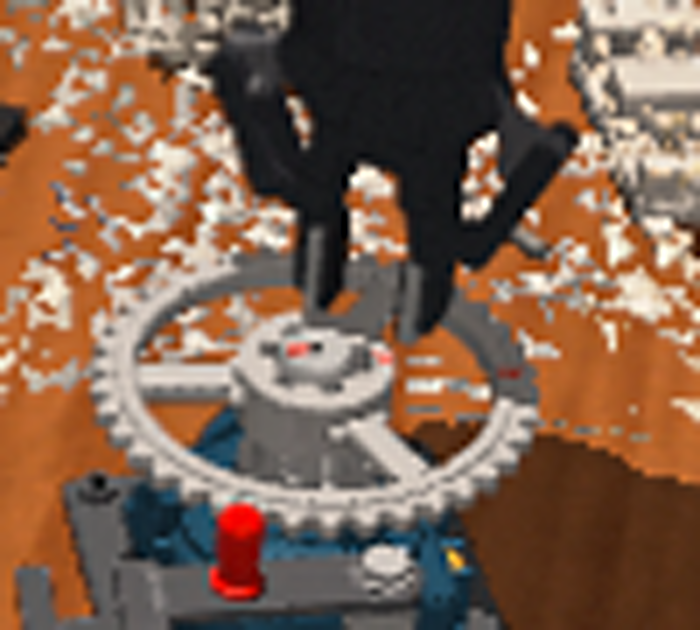

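Call:
step_arm(
  dr=[
    [0, 0, 0],
    [0, 0, 0],
    [0, 0, 0],
    [0, 0, 0],
    [0, 0, 0],
    [0, 0, 0],
    [0, 0, 0],
    [0, 0, 0],
  ],
  xyz=[
    [0, 0, 0.2],
    [0, 0, 0.4],
    [0, 0, 0.4],
    [0, 0, 0.4],
    [0, 0, 0.4],
    [0, 0, 0.4],
    [0, 0, 0.4],
    [0, 0, 0.4],
  ],
  gripper=[0.35, 0.35, 0.25, 0.25, 0.25, 0.25, 0.25, 0.25],
)

```text
time: 5.55
ee_pos: [0.5055, -0.0717, 0.0962]
tcp_rot: [180.0, -0.0, 73.7]
wrist_force: [0.2, 0.1, -0.2]
opening: 0.0214
```

```bash
cat > arc.py <<'E'
from h import *
import sys
# arc.py rows step_deg [n]: rows about centre
def arc(c,deg,r=.046,tools=None):
    o=bot.get_obs(); cur=o["ee_pos"]; cy=o["tcp_rot"][2]
    v=cur[:2]-c; print("radius",np.hypot(*v).round(4),"ang",np.degrees(np.arctan2(v[1],v[0])).round(2),"yaw",cy.round(2),"F",o["wrist_force"].round(1),"z",cur[2].round(4),"open",o["opening"].round(4),"t",o["time"])
    a=np.radians(cy); ex=np.array([np.cos(a),np.sin(a)]);ey=np.array([np.sin(a),-np.cos(a)])
    for k in range(1,9):
        t=np.arctan2(v[1],v[0])+np.radians(deg*k/8)
        d=c+r*np.array([np.cos(t),np.sin(t)])-cur[:2]
        print(k,[round(d@ex/.04,3),round(d@ey/.04,3)],"wz",round(-np.radians(deg*k/8),3))
if __name__=="__main__": arc(np.array([float(sys.argv[1]),float(sys.argv[2])]),float(sys.argv[3]),float(sys.argv[4]))
E
python3 arc.py .5173 -.0278 32 .046
```

```text
Traceback (most recent call last):
  File "arc.py", line 12, in <module>
    if __name__=="__main__": arc(np.array([float(sys.argv[1]),float(sys.argv[2])]),float(sys.argv[3]),float(sys.argv[4]))
                             ~~~^^^^^^^^^^^^^^^^^^^^^^^^^^^^^^^^^^^^^^^^^^^^^^^^^^^^^^^^^^^^^^^^^^^^^^^^^^^^^^^^^^^^^^^^^
  File "arc.py", line 6, in arc
    v=cur[:2]-c; print("radius",np.hypot(*v).round(4),"ang",np.degrees(np.arctan2(v[1],v[0])).round(2),"yaw",cy.round(2),"F",o["wrist_force"].round(1),"z",cur[2].round(4),"open",o["opening"].round(4),"t",o["time"])
                                                                                                                                                                                  ^^^^^^^^^^^^^^^^^^
AttributeError: 'float' object has no attribute 'round'
```

```bash
sed -i 's/o\["opening"\].round(4)/round(o["opening"],4)/' arc.py
python3 arc.py .5173 -.0278 32 .046
```

```text
radius 0.0455 ang -105.08 yaw 73.73 F [ 0.2  0.1 -0.2] z 0.0962 open 0.0214 t 5.55
1 [np.float64(-0.009), np.float64(0.08)] wz -0.07
2 [np.float64(0.001), np.float64(0.16)] wz -0.14
3 [np.float64(0.017), np.float64(0.239)] wz -0.209
4 [np.float64(0.038), np.float64(0.316)] wz -0.279
5 [np.float64(0.064), np.float64(0.392)] wz -0.349
6 [np.float64(0.096), np.float64(0.466)] wz -0.419
7 [np.float64(0.133), np.float64(0.537)] wz -0.489
8 [np.float64(0.174), np.float64(0.606)] wz -0.559
```

Call:
step_arm(
  dr=[
    [0, 0, -0.05],
    [0, 0, -0.12],
    [0, 0, -0.21],
    [0, 0, -0.3],
    [0, 0, -0.39],
    [0, 0, -0.47],
    [0, 0, -0.56],
    [0, 0, -0.65],
  ],
  xyz=[
    [0.0, 0.06, 0],
    [0.008, 0.138, 0],
    [0.025, 0.24, 0],
    [0.05, 0.34, 0],
    [0.087, 0.437, 0],
    [0.125, 0.52, 0],
    [0.175, 0.61, 0],
    [0.235, 0.695, 0],
  ],
  gripper=[0.25, 0.25, 0.25, 0.25, 0.25, 0.25, 0.25, 0.25],
)

```text
time: 6.35
ee_pos: [0.5348, -0.0705, 0.0961]
tcp_rot: [-180.0, 0.0, 111.2]
wrist_force: [-0.6, 0.3, 0.1]
opening: 0.021
```

```bash
python3 arc.py .5173 -.0278 40 .046;  python3 - <<'E'
from h import *
for n in("side",):
    p=bot.camera(n); save(p,n+"4.png",(250,130,350,220),7)
E
```

```text
radius 0.0462 ang -67.69 yaw 111.17 F [-0.6  0.3  0.1] z 0.0961 open 0.021 t 6.35
1 [np.float64(0.01), np.float64(0.1)] wz -0.087
2 [np.float64(0.025), np.float64(0.199)] wz -0.175
3 [np.float64(0.049), np.float64(0.297)] wz -0.262
4 [np.float64(0.081), np.float64(0.392)] wz -0.349
5 [np.float64(0.121), np.float64(0.484)] wz -0.436
6 [np.float64(0.169), np.float64(0.572)] wz -0.524
7 [np.float64(0.225), np.float64(0.655)] wz -0.611
8 [np.float64(0.288), np.float64(0.734)] wz -0.698
```

View pics/side4.png

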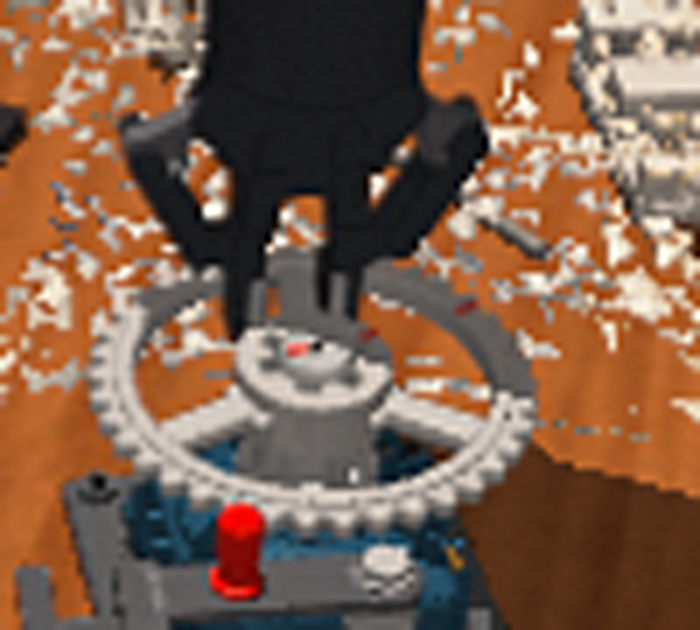

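Sprocket turns with the fingers (spoke between them, rim mark moved to about (465,305) in the crop). Continue.

Call:
step_arm(
  dr=[
    [0, 0, -0.087],
    [0, 0, -0.175],
    [0, 0, -0.262],
    [0, 0, -0.349],
    [0, 0, -0.436],
    [0, 0, -0.524],
    [0, 0, -0.611],
    [0, 0, -0.698],
  ],
  xyz=[
    [0.008, 0.1, 0],
    [0.021, 0.2, 0],
    [0.044, 0.297, 0],
    [0.075, 0.392, 0],
    [0.115, 0.485, 0],
    [0.163, 0.573, 0],
    [0.218, 0.657, 0],
    [0.28, 0.736, 0],
  ],
  gripper=[0.25, 0.25, 0.25, 0.25, 0.25, 0.25, 0.25, 0.25],
)

```text
time: 7.2
ee_pos: [0.5582, -0.0495, 0.0961]
tcp_rot: [-180.0, -0.0, 151.1]
wrist_force: [0.6, -1.4, -0.1]
opening: 0.0211
```

```bash
python3 arc.py .5173 -.0278 40 .046
```

```text
radius 0.0463 ang -27.92 yaw 151.05 F [ 0.6 -1.4 -0.1] z 0.0961 open 0.0211 t 7.2
1 [np.float64(0.013), np.float64(0.1)] wz -0.087
2 [np.float64(0.028), np.float64(0.199)] wz -0.175
3 [np.float64(0.051), np.float64(0.297)] wz -0.262
4 [np.float64(0.083), np.float64(0.392)] wz -0.349
5 [np.float64(0.123), np.float64(0.484)] wz -0.436
6 [np.float64(0.171), np.float64(0.572)] wz -0.524
7 [np.float64(0.227), np.float64(0.656)] wz -0.611
8 [np.float64(0.289), np.float64(0.734)] wz -0.698
```

Call:
step_arm(
  dr=[
    [0, 0, -0.087],
    [0, 0, -0.175],
    [0, 0, -0.262],
    [0, 0, -0.349],
    [0, 0, -0.436],
    [0, 0, -0.524],
    [0, 0, -0.611],
    [0, 0, -0.698],
  ],
  xyz=[
    [0.01, 0.1, 0],
    [0.026, 0.2, 0],
    [0.05, 0.297, 0],
    [0.082, 0.392, 0],
    [0.122, 0.485, 0],
    [0.17, 0.573, 0],
    [0.226, 0.657, 0],
    [0.289, 0.735, 0],
  ],
  gripper=[0.25, 0.25, 0.25, 0.25, 0.25, 0.25, 0.25, 0.25],
)

```text
time: 8.0
ee_pos: [0.5622, -0.0181, 0.096]
tcp_rot: [-180.0, -0.0, -169.0]
wrist_force: [0.9, -0.6, 0.6]
opening: 0.0213
```

```bash
python3 arc.py .5173 -.0278 40 .046
```

```text
radius 0.046 ang 12.21 yaw -168.95 F [ 0.9 -0.6  0.6] z 0.096 open 0.0213 t 8.0
1 [np.float64(0.006), np.float64(0.1)] wz -0.087
2 [np.float64(0.021), np.float64(0.199)] wz -0.175
3 [np.float64(0.044), np.float64(0.297)] wz -0.262
4 [np.float64(0.077), np.float64(0.392)] wz -0.349
5 [np.float64(0.117), np.float64(0.484)] wz -0.436
6 [np.float64(0.165), np.float64(0.572)] wz -0.524
7 [np.float64(0.22), np.float64(0.655)] wz -0.611
8 [np.float64(0.283), np.float64(0.734)] wz -0.698
```

Call:
step_arm(
  dr=[
    [0, 0, -0.087],
    [0, 0, -0.175],
    [0, 0, -0.262],
    [0, 0, -0.349],
    [0, 0, -0.436],
    [0, 0, -0.524],
    [0, 0, -0.611],
    [0, 0, -0.698],
  ],
  xyz=[
    [0.006, 0.1, 0],
    [0.021, 0.2, 0],
    [0.044, 0.297, 0],
    [0.077, 0.392, 0],
    [0.117, 0.485, 0],
    [0.165, 0.573, 0],
    [0.22, 0.656, 0],
    [0.283, 0.734, 0],
  ],
  gripper=[0.25, 0.25, 0.25, 0.25, 0.25, 0.25, 0.25, 0.25],
)

```text
time: 8.8
ee_pos: [0.5455, 0.0086, 0.0961]
tcp_rot: [-180.0, -0.0, -129.0]
wrist_force: [0.1, -0.0, 0.9]
opening: 0.0215
```

```bash
python3 arc.py .5173 -.0278 24 .046;  python3 - <<'E'
from h import *
for n in("side","top"):
    p=bot.camera(n); save(p,n+"5.png",(240,130,350,230),6)
    np.save(n+"5.npy",p,allow_pickle=True)
E
```

```text
radius 0.046 ang 52.22 yaw -128.96 F [ 0.1 -0.   0.9] z 0.0961 open 0.0215 t 8.8
1 [np.float64(0.003), np.float64(0.06)] wz -0.052
2 [np.float64(0.009), np.float64(0.12)] wz -0.105
3 [np.float64(0.018), np.float64(0.18)] wz -0.157
4 [np.float64(0.03), np.float64(0.239)] wz -0.209
5 [np.float64(0.046), np.float64(0.297)] wz -0.262
6 [np.float64(0.064), np.float64(0.354)] wz -0.314
7 [np.float64(0.085), np.float64(0.41)] wz -0.367
8 [np.float64(0.109), np.float64(0.466)] wz -0.419
```

View pics/side5.png

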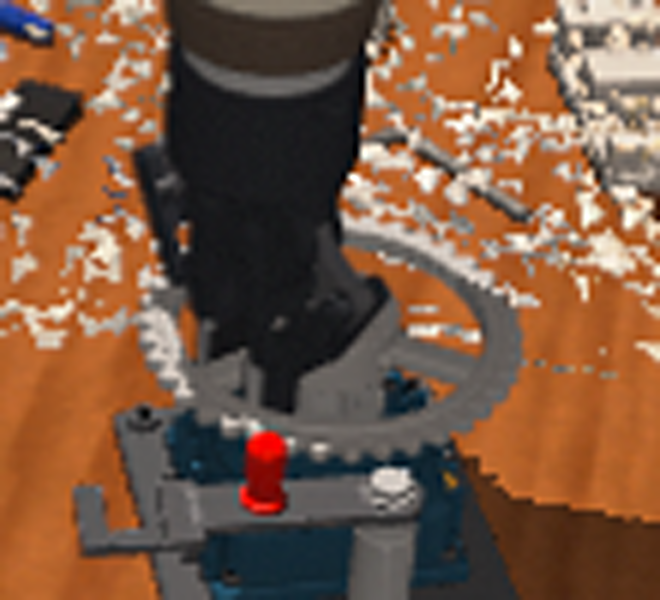

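View pics/top5.png

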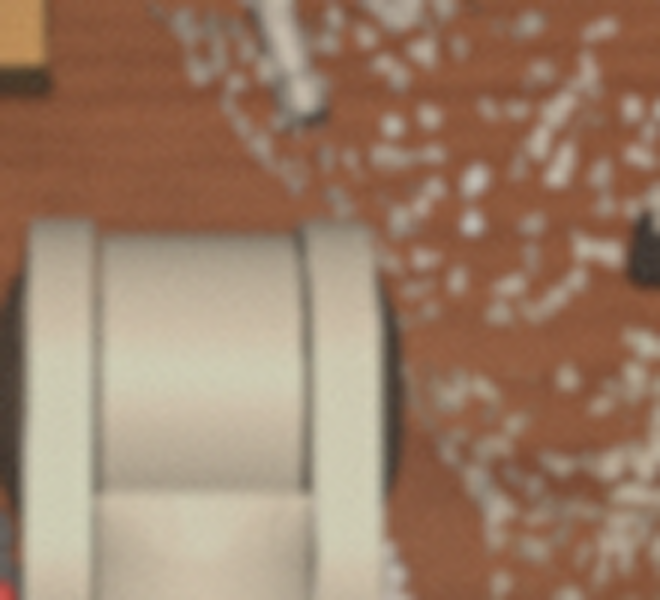

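Call:
step_arm(
  dr=[
    [0, 0, -0.052],
    [0, 0, -0.105],
    [0, 0, -0.157],
    [0, 0, -0.209],
    [0, 0, -0.262],
    [0, 0, -0.314],
    [0, 0, -0.367],
    [0, 0, -0.419],
  ],
  xyz=[
    [0.003, 0.06, 0],
    [0.009, 0.12, 0],
    [0.018, 0.18, 0],
    [0.03, 0.239, 0],
    [0.046, 0.297, 0],
    [0.064, 0.354, 0],
    [0.085, 0.41, 0],
    [0.109, 0.466, 0],
  ],
  gripper=[0.25, 0.25, 0.25, 0.25, 0.25, 0.25, 0.25, 0.25],
)

```text
time: 9.7
ee_pos: [0.5285, 0.0167, 0.0961]
tcp_rot: [-180.0, -0.0, -105.2]
wrist_force: [0.7, 0.0, 0.9]
opening: 0.0215
```

```bash
python3 arc.py .5173 -.0278 10 .046;  python3 - <<'E'
from h import *
for n in("side",):
    p=bot.camera(n); save(p,n+"6.png",(240,130,350,230),6)
    np.save(n+"6.npy",p,allow_pickle=True)
E
```

```text
radius 0.0459 ang 75.88 yaw -105.17 F [0.7 0.  0.9] z 0.0961 open 0.0215 t 9.7
1 [np.float64(-0.002), np.float64(0.025)] wz -0.022
2 [np.float64(-0.001), np.float64(0.05)] wz -0.044
3 [np.float64(0.001), np.float64(0.075)] wz -0.065
4 [np.float64(0.003), np.float64(0.1)] wz -0.087
5 [np.float64(0.006), np.float64(0.125)] wz -0.109
6 [np.float64(0.01), np.float64(0.15)] wz -0.131
7 [np.float64(0.014), np.float64(0.175)] wz -0.153
8 [np.float64(0.018), np.float64(0.199)] wz -0.175
```

View pics/side6.png

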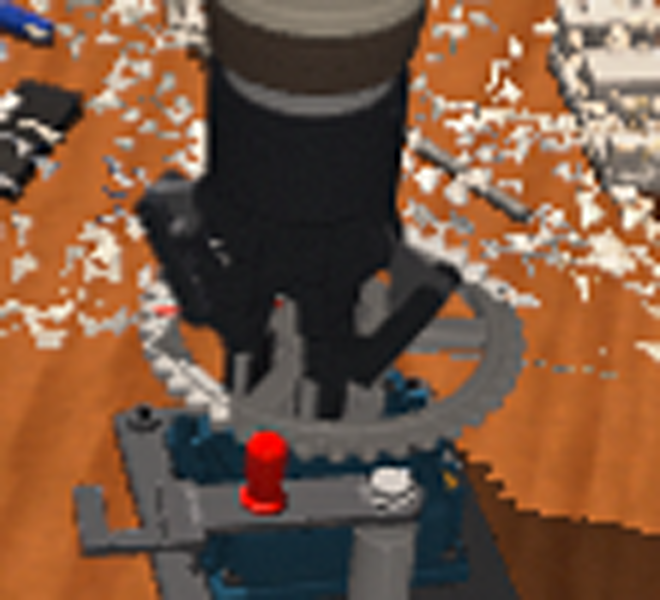

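Call:
step_arm(
  dr=[
    [0, 0, -0.022],
    [0, 0, -0.044],
    [0, 0, -0.065],
    [0, 0, -0.087],
    [0, 0, -0.109],
    [0, 0, -0.131],
    [0, 0, -0.153],
    [0, 0, -0.175],
  ],
  xyz=[
    [0, 0.025, 0],
    [0.001, 0.05, 0],
    [0.002, 0.075, 0],
    [0.004, 0.1, 0],
    [0.006, 0.125, 0],
    [0.01, 0.15, 0],
    [0.014, 0.175, 0],
    [0.018, 0.2, 0],
  ],
  gripper=[0.25, 0.25, 0.25, 0.25, 0.25, 0.25, 0.25, 0.25],
)

```text
time: 10.55
ee_pos: [0.5204, 0.0183, 0.0961]
tcp_rot: [180.0, 0.0, -94.9]
wrist_force: [0.1, -0.1, -0.6]
opening: 0.0213
```

```bash
python3 arc.py .5173 -.0278 10 .046|head -1;  python3 - <<'E'
from h import *
for n in("side",):
    p=bot.camera(n); save(p,n+"7.png",(240,130,350,230),6)
    np.save(n+"7.npy",p,allow_pickle=True)
    im=p["image"][170:190,262:275].astype(int)
    m=im[...,0]-im[...,1]>45
for k,z in((6,.120),(7,.12),(7,.115)):
    p=np.load(f"side{k}.npy",allow_pickle=True).item(); im=p["image"].astype(int)
    m=(im[...,0]-np.maximum(im[...,1],im[...,2])>60)&(abs(im[...,1]-im[...,2])<35); m[:170]=0;m[195:]=0;m[:,:258]=0;m[:,285:]=0
    w=m*1.; ys,xs=np.nonzero(m); print(k,list(zip(xs,ys))); 
    if len(xs): X=atz(p,(xs.mean(),ys.mean()),z)[:2]-[.5174,-.0288]; print(np.degrees(np.arctan2(X[1],X[0])),np.hypot(*X))
E
```

```text
radius 0.0462 ang 86.13 yaw -94.92 F [ 0.1 -0.1 -0.6] z 0.0961 open 0.0213 t 10.55
6 [(np.int64(259), np.int64(170)), (np.int64(266), np.int64(181)), (np.int64(267), np.int64(181)), (np.int64(268), np.int64(181)), (np.int64(269), np.int64(181)), (np.int64(266), np.int64(182)), (np.int64(267), np.int64(182)), (np.int64(268), np.int64(182)), (np.int64(261), np.int64(184)), (np.int64(260), np.int64(185))]
10.304191729469736 0.07313896314050078
7 [(np.int64(259), np.int64(170)), (np.int64(261), np.int64(184)), (np.int64(266), np.int64(187)), (np.int64(267), np.int64(187)), (np.int64(268), np.int64(187)), (np.int64(267), np.int64(188))]
19.342663139829998 0.07462922101166021
7 [(np.int64(259), np.int64(170)), (np.int64(261), np.int64(184)), (np.int64(266), np.int64(187)), (np.int64(267), np.int64(187)), (np.int64(268), np.int64(187)), (np.int64(267), np.int64(188))]
14.57087627652174 0.07403970828243359
```

View pics/side7.png

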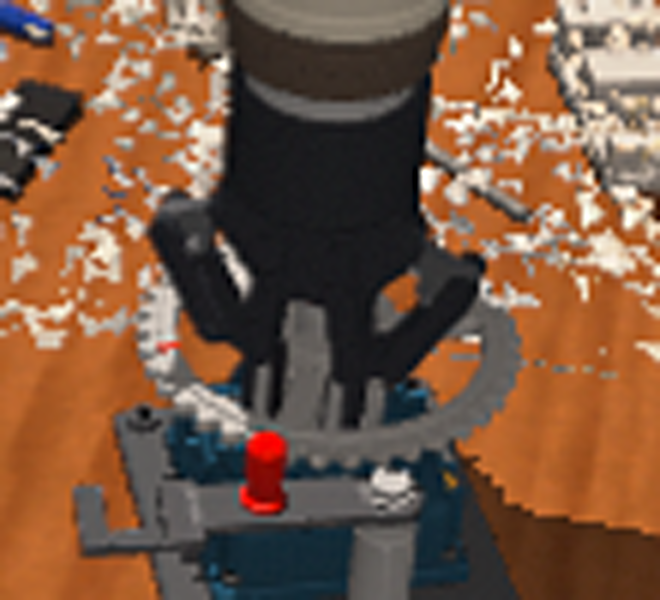

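```bash
python3 - <<'E'
from h import *
for k,uv in((6,(267.3,181.4)),(7,(267,187.25))):
  p=np.load(f"side{k}.npy",allow_pickle=True).item()
  for z in(.12,.115):
    X=atz(p,uv,z)[:2]-[.5174,-.0288]; print(k,z,np.degrees(np.arctan2(X[1],X[0])),np.hypot(*X))
E
python3 arc.py .5173 -.0278 8 .046
```

```text
6 0.12 11.630882879649283 0.06761080533122266
6 0.115 6.313316413878117 0.0678460200465739
7 0.12 30.35471026375127 0.0717636731025637
7 0.115 25.614478299211207 0.06998547067665532
radius 0.0462 ang 86.28 yaw -94.84 F [ 0.3 -0.  -0.3] z 0.0961 open 0.0213 t 10.6
1 [np.float64(0.005), np.float64(0.02)] wz -0.017
2 [np.float64(0.006), np.float64(0.04)] wz -0.035
3 [np.float64(0.008), np.float64(0.06)] wz -0.052
4 [np.float64(0.009), np.float64(0.08)] wz -0.07
5 [np.float64(0.011), np.float64(0.1)] wz -0.087
6 [np.float64(0.014), np.float64(0.12)] wz -0.105
7 [np.float64(0.016), np.float64(0.14)] wz -0.122
8 [np.float64(0.019), np.float64(0.16)] wz -0.14
```

Call:
step_arm(
  dr=[
    [0, 0, -0.017],
    [0, 0, -0.035],
    [0, 0, -0.052],
    [0, 0, -0.07],
    [0, 0, -0.07],
    [0, 0, -0.07],
    [0, 0, -0.07],
    [0, 0, -0.07],
  ],
  xyz=[
    [0, 0.02, 0],
    [0, 0.04, 0],
    [0.002, 0.06, 0],
    [0.003, 0.08, 0],
    [0.003, 0.08, 0],
    [0.003, 0.08, 0],
    [0.003, 0.08, 0],
    [0.003, 0.08, 0],
  ],
  gripper=[0.25, 0.25, 0.25, 0.25, 0.25, 0.25, 0.25, 0.25],
)

```text
time: 11.4
ee_pos: [0.5174, 0.0184, 0.0961]
tcp_rot: [-180.0, 0.0, -91.0]
wrist_force: [1.0, 0.8, 0.5]
opening: 0.0218
```

```bash
python3 arc.py .5173 -.0278 10 .046|head -1;  python3 - <<'E'
from h import *
print(bot.get_obs()["torque"],bot.get_obs()["q"].round(1))
for n in("side",):
    p=bot.camera(n); save(p,n+"8.png",(240,130,350,230),6)
E
```

```text
radius 0.0462 ang 89.91 yaw -91.01 F [1.  0.8 0.5] z 0.0961 open 0.0218 t 11.4
[ 0.07239884 -0.13923119  0.00198462] [  2.    0.1  -9.9  80.    0.  -86.9]
```

View pics/side8.png

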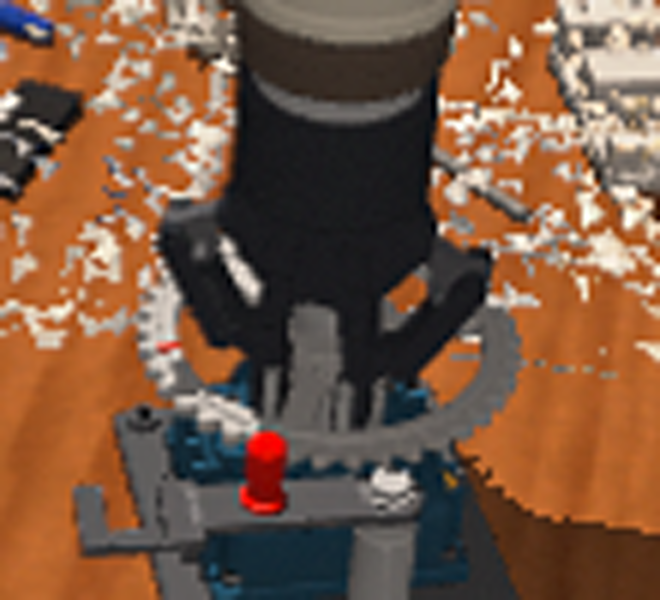

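Call:
step_arm(
  dr=[
    [0, 0, 0.05],
    [0, 0, 0.07],
    [0, 0, 0.07],
    [0, 0, 0.07],
    [0, 0, 0.07],
    [0, 0, 0.07],
    [0, 0, 0.07],
    [0, 0, 0.07],
  ],
  xyz=[
    [0, -0.05, 0],
    [0, -0.07, 0],
    [0, -0.07, -0.6],
    [0, -0.07, -1.3],
    [0, -0.07, -1.7],
    [0.3, -0.03, -1.75],
    [0.8, 0, -1.75],
    [1.155, 0, -1.75],
  ],
  gripper=[0.3, 0.35, 0.35, 0.35, 0.35, 0.52, 0.52, 0.52],
)

```text
time: 12.25
ee_pos: [0.516, -0.0292, 0.1652]
tcp_rot: [179.9, -0.0, -95.0]
wrist_force: [0.7, 0.1, 0.1]
opening: 0.0445
```

```bash
python3 - <<'E'
from h import *
print(bot.get_obs()); go([.5173,-.0278,.135],-95)
for n in("side",):
    p=bot.camera(n); save(p,n+"9.png",(240,130,350,230),6)
E
```

```text
{'time': 12.25, 'q': array([-3.22641331e+00, -3.56939434e-01, -2.75003803e+00,  8.76681620e+01,
       -1.49704577e-02, -8.82127804e+01]), 'qd': array([-15.79965209,   0.84001412,   0.39015183,  -0.05861161,
         0.29669194, -14.92701659]), 'joint_efforts': array([ 2.32524343e+00, -4.75083160e+01,  4.75180221e+01,  1.04758206e-01,
       -2.19224644e-02,  3.19407787e-01]), 'ee_pos': array([ 0.51595546, -0.02915958,  0.16519797]), 'tcp_rot': array([ 1.79939236e+02, -1.68737490e-02, -9.50136160e+01]), 'wrist_force': array([0.65918935, 0.05283962, 0.12479467]), 'torque': array([ 0.04796288, -0.03184595, -0.05107698]), 'opening': 0.04446906774456073}
xyz [-0.037 -0.031  0.755] wz -0.0 dist 0.03
```

View pics/side9.png

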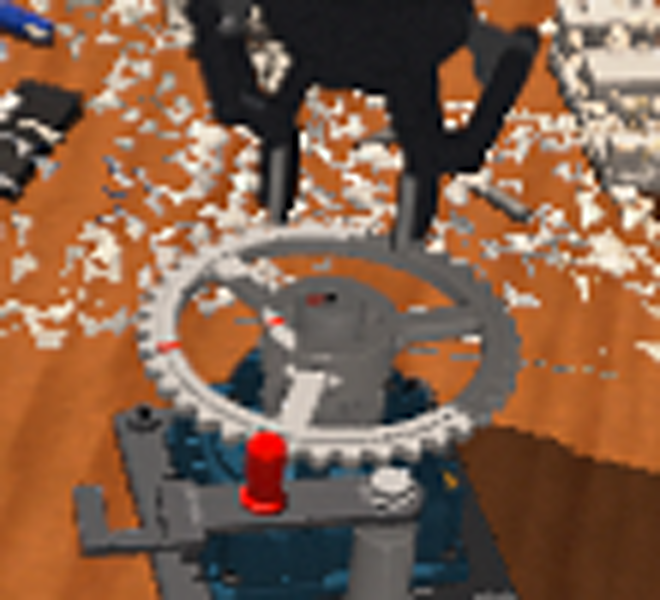

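Call:
step_arm(
  dr=[
    [0, 0, 0],
    [0, 0, 0],
    [0, 0, 0],
    [0, 0, 0],
    [0, 0, 0],
    [0, 0, 0],
    [0, 0, 0],
    [0, 0, 0],
  ],
  xyz=[
    [0, -0.02, 0.2],
    [0, -0.02, 0.5],
    [0, -0.02, 0.8],
    [0, -0.02, 0.95],
    [0, -0.02, 0.95],
    [0, -0.02, 0.95],
    [0, -0.02, 0.95],
    [0, -0.02, 0.95],
  ],
  gripper=[0.52, 0.52, 0.52, 0.52, 0.52, 0.52, 0.52, 0.52],
)

```text
time: 13.1
ee_pos: [0.5176, -0.0278, 0.1286]
tcp_rot: [-180.0, 0.0, -95.0]
wrist_force: [-0.3, 0.2, 0.0]
opening: 0.0442
```

```bash
python3 - <<'E'
from h import *
print(bot.get_obs()); go([.5173,-.0278,.12],-95)
for n in("side",):
    p=bot.camera(n); save(p,n+"10.png",(240,130,350,230),6)
E
```

```text
{'time': 13.1, 'q': array([-3.07459749e+00, -2.20776906e-01, -6.64625472e+00,  8.35254702e+01,
        3.56684771e-04, -8.80616008e+01]), 'qd': array([-0.04527947,  0.01355475, -0.11427814, -0.07157305,  0.00637232,
       -0.04942486]), 'joint_efforts': array([ 3.96898552e-02, -4.66842198e+01,  4.69301391e+01, -3.35571305e-03,
        1.08567823e-03,  3.39072103e-04]), 'ee_pos': array([ 0.51758377, -0.02779942,  0.12861093]), 'tcp_rot': array([-1.79950988e+02,  2.01566474e-03, -9.50129957e+01]), 'wrist_force': array([-0.3424532 ,  0.19160964,  0.00475336]), 'torque': array([ 0.02510074, -0.04656861,  0.00929649]), 'opening': 0.044236685812645296}
xyz [0.001 0.007 0.215] wz -0.0 dist 0.009
```

View pics/side10.png

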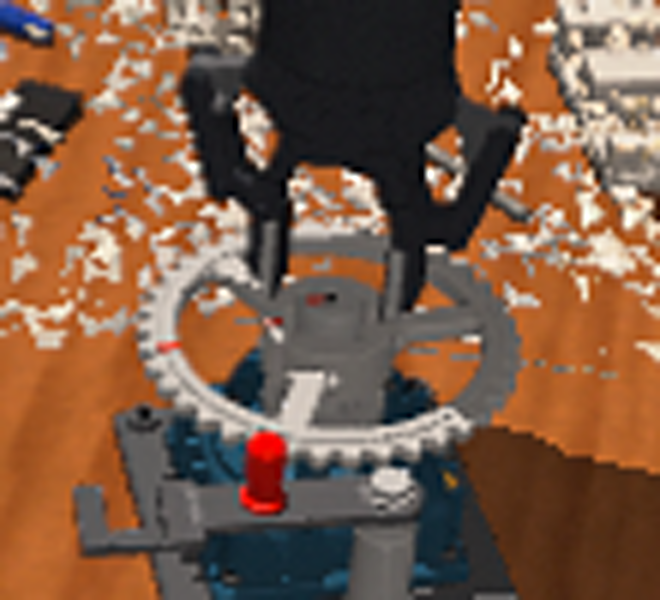

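Call:
step_arm(
  dr=[
    [0, 0, 0],
    [0, 0, 0],
    [0, 0, 0],
    [0, 0, 0],
    [0, 0, 0],
    [0, 0, 0],
    [0, 0, 0],
    [0, 0, 0],
  ],
  xyz=[
    [0, 0.007, 0.03],
    [0, 0.007, 0.06],
    [0, 0.007, 0.09],
    [0, 0.007, 0.12],
    [0, 0.007, 0.15],
    [0, 0.007, 0.18],
    [0, 0.007, 0.21],
    [0, 0.007, 0.24],
  ],
  gripper=[0.5, 0.5, 0.5, 0.5, 0.5, 0.5, 0.5, 0.5],
)

```text
time: 13.95
ee_pos: [0.5172, -0.0278, 0.1187]
tcp_rot: [-180.0, 0.0, -95.0]
wrist_force: [-1.5, 0.2, 7.4]
opening: 0.0429
```

Call:
step_arm(
  dr=[
    [0, 0, 0],
    [0, 0, 0],
    [0, 0, 0],
    [0, 0, 0],
    [0, 0, 0],
    [0, 0, 0],
    [0, 0, 0],
    [0, 0, 0],
  ],
  xyz=[
    [0, 0, 0.02],
    [0, 0, 0.04],
    [0, 0, 0.06],
    [0, 0, 0.08],
    [0, 0, 0.1],
    [0, 0, 0.12],
    [0, 0, 0.14],
    [0, 0, 0.16],
  ],
  gripper=[0.5, 0.5, 0.5, 0.5, 0.5, 0.5, 0.5, 0.5],
)

```text
time: 14.75
ee_pos: [0.517, -0.0278, 0.1119]
tcp_rot: [180.0, -0.0, -95.0]
wrist_force: [0.2, -0.7, 0.8]
opening: 0.0426
```

Call:
step_arm(
  dr=[
    [0, 0, 0],
    [0, 0, 0],
    [0, 0, 0],
    [0, 0, 0],
    [0, 0, 0],
    [0, 0, 0],
    [0, 0, 0],
    [0, 0, 0],
  ],
  xyz=[
    [0, 0, 0.05],
    [0, 0, 0.1],
    [0, 0, 0.14],
    [0, 0, 0.17],
    [0, 0, 0.2],
    [0, 0, 0.22],
    [0, 0, 0.24],
    [0, 0, 0.26],
  ],
  gripper=[0.5, 0.5, 0.5, 0.5, 0.5, 0.5, 0.5, 0.5],
)

```text
time: 15.55
ee_pos: [0.5171, -0.0278, 0.1021]
tcp_rot: [-180.0, 0.0, -95.0]
wrist_force: [-3.6, -1.4, 10.0]
opening: 0.0426
```

```bash
python3 - <<'E'
from h import *
for n in("side",):
    p=bot.camera(n); save(p,n+"11.png",(240,130,350,230),6)
E
```

```text
(no output)
```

View pics/side11.png

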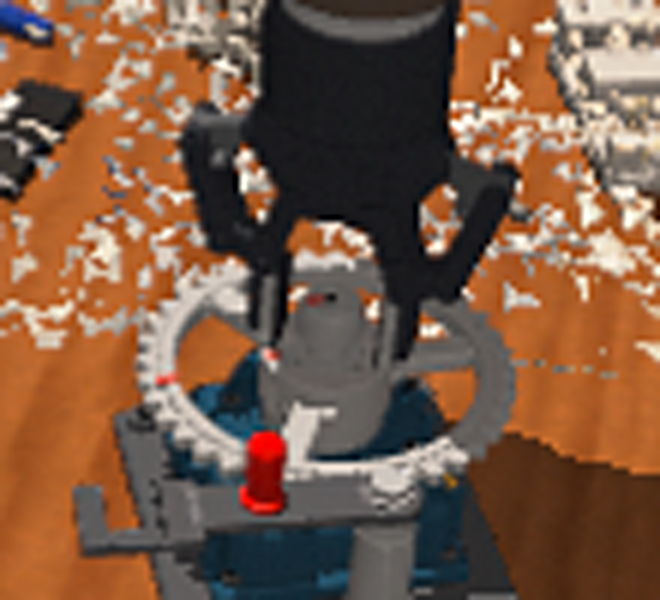

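Call:
step_arm(
  dr=[
    [0, 0, 0],
    [0, 0, 0],
    [0, 0, 0],
    [0, 0, 0],
    [0, 0, 0],
    [0, 0, 0],
    [0, 0, 0],
    [0, 0, 0],
  ],
  xyz=[
    [0, 0, 0.01],
    [0, 0, 0.02],
    [0, 0, 0.03],
    [0, 0, 0.03],
    [0, 0, 0.03],
    [0, 0, 0.03],
    [0, 0, 0.03],
    [0, 0, 0.03],
  ],
  gripper=[0.5, 0.5, 0.5, 0.5, 0.5, 0.5, 0.5, 0.5],
)

```text
time: 16.4
ee_pos: [0.5171, -0.0279, 0.1021]
tcp_rot: [-179.9, 0.0, -95.0]
wrist_force: [-4.8, 1.0, 13.0]
opening: 0.0427
```

Call:
step_arm(
  dr=[
    [0, 0, 0],
    [0, 0, 0],
    [0, 0, 0],
    [0, 0, -0.1],
    [0, 0, -0.22],
    [0, 0, -0.34],
    [0, 0, -0.436],
    [0, 0, -0.436],
  ],
  xyz=[
    [0, 0, -0.4],
    [0, 0, -1.2],
    [0, 0, -1.95],
    [-0.6, 0.06, -1.95],
    [-1.5, 0.16, -1.95],
    [-2.4, 0.26, -1.95],
    [-3.1, 0.34, -1.95],
    [-3.33, 0.37, -1.95],
  ],
  gripper=[0.5, 0.5, 0.5, 0.2, 0, 0, 0, 0],
)

```text
time: 17.2
ee_pos: [0.5137, 0.1083, 0.1784]
tcp_rot: [-180.0, 0.0, -69.8]
wrist_force: [0.1, 0.3, 0.7]
opening: -0.0002
```

```bash
python3 - <<'E'
from h import *
go([.5144,.1061,.118],-70)
P={n:bot.camera(n) for n in("side","top")}
for n,p in P.items(): save(p,n+"12.png",(200,130,350,250),5); np.save(n+"12.npy",p,allow_pickle=True)
E
```

```text
xyz [0.058 0.004 1.509] wz 0.004 dist 0.06
```

View pics/side12.png

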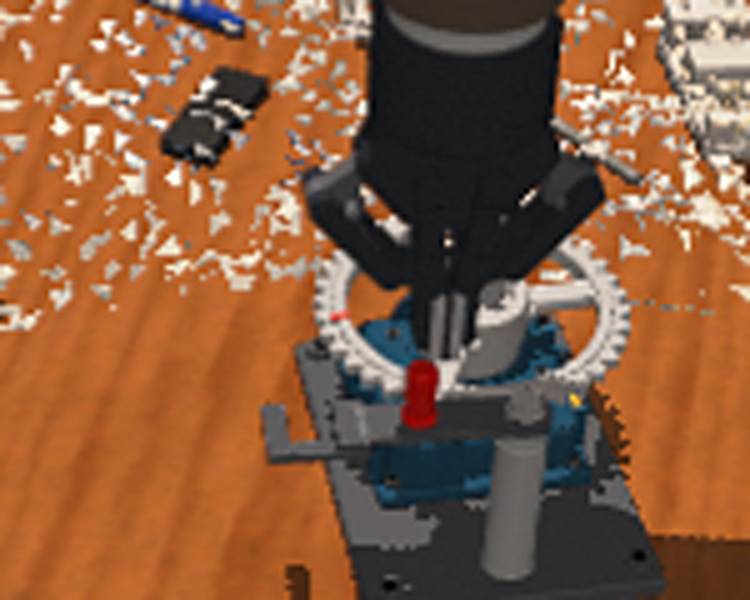

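View pics/top12.png

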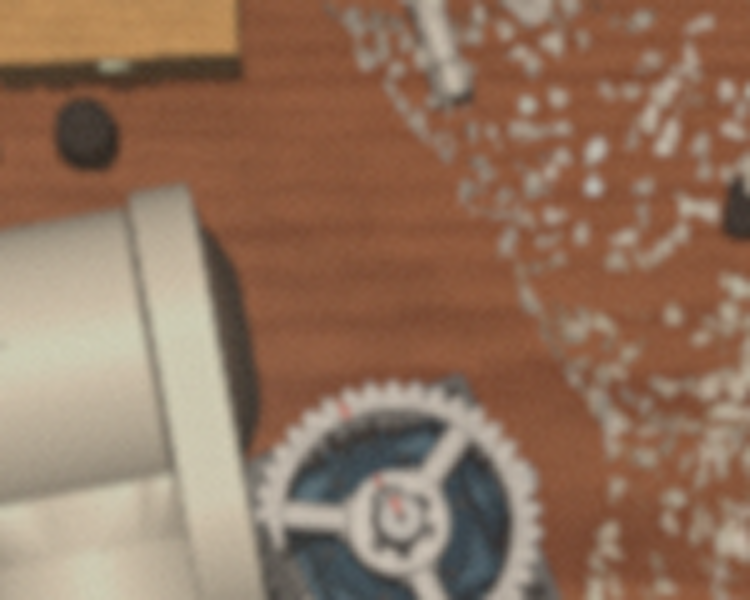

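Call:
step_arm(
  dr=[
    [0, 0, 0],
    [0, 0, 0],
    [0, 0, 0],
    [0, 0, 0],
    [0, 0, 0],
    [0, 0, 0],
    [0, 0, 0],
    [0, 0, 0],
  ],
  xyz=[
    [0, 0, 0.2],
    [0, 0, 0.5],
    [0, 0, 0.8],
    [0, 0, 1.0],
    [0, 0, 1.2],
    [0, 0, 1.4],
    [0, 0, 1.5],
    [0, 0, 1.5],
  ],
  gripper=[0, 0, 0, 0, 0, 0, 0, 0],
)

```text
time: 18.1
ee_pos: [0.5137, 0.1061, 0.1179]
tcp_rot: [180.0, 0.0, -70.0]
wrist_force: [0.2, 0.8, -0.8]
opening: 0.0002
```

```bash
python3 - <<'E'
from h import *
P={n:bot.camera(n) for n in("side",)}
for n,p in P.items(): save(p,n+"13.png",(200,130,350,250),5); 
o=bot.get_obs();print(o["ee_pos"],o["wrist_force"],(proj(p,o["ee_pos"])-[200,130])*5)
pv=np.array([.4766,.0638]); v=o["ee_pos"][:2]-pv; print(np.hypot(*v),np.degrees(np.arctan2(v[1],v[0])))
E
```

```text
[0.5138824  0.10618098 0.11839965] [-0.28406957  0.35078416 -0.16667894] [[428.22121766 445.69188889]]
0.05644577067916205 48.662028947916866
```

View pics/side13.png

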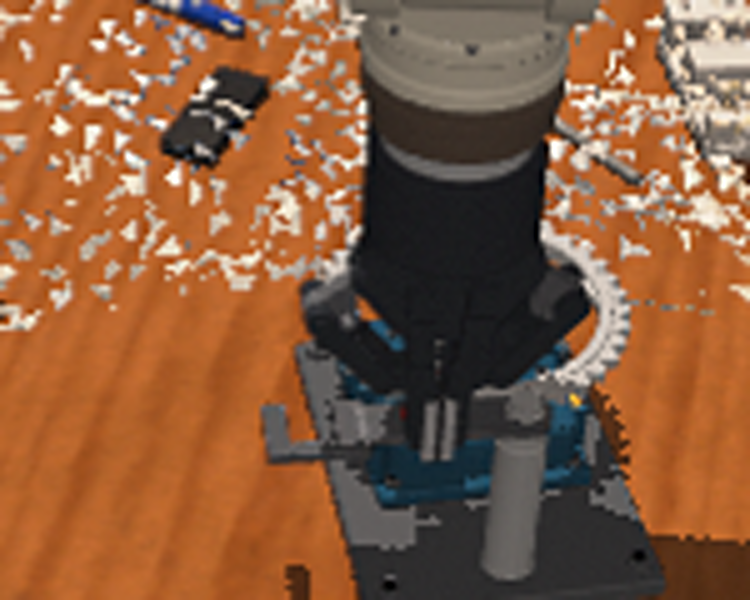

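```bash
cat > kp.py <<'E'
from h import *
import sys
pv=np.array([.4766,.0638])
def rows(phis,off=.0185,r=.05):
    o=bot.get_obs(); cur=o["ee_pos"]; cy=o["tcp_rot"][2]; a=np.radians(cy)
    print(cur.round(4),"yaw",cy.round(1),"F",o["wrist_force"].round(1),o["time"])
    for f in phis:
        t=np.radians(f); d=pv+r*np.array([np.cos(t),np.sin(t)])+off*np.array([-np.sin(t),np.cos(t)])-cur[:2]
        print(f,[round(float(d@[np.cos(a),np.sin(a)])/.04,3),round(float(d@[np.sin(a),-np.cos(a)])/.04,3)],"wz",round(-np.radians((f-90-cy+180)%360-180),3))
rows([float(x) for x in sys.argv[1:]])
E
python3 kp.py 20 19 16 12 8 4 0 -4
```

```text
[0.5139 0.1062 0.1184] yaw -70.0 F [-0.3  0.4 -0.2] 18.15
20.0 [0.214, -0.012] wz -0.001
19.0 [0.236, -0.02] wz 0.017
16.0 [0.303, -0.041] wz 0.069
12.0 [0.393, -0.064] wz 0.139
8.0 [0.484, -0.081] wz 0.209
4.0 [0.577, -0.091] wz 0.279
0.0 [0.67, -0.095] wz 0.348
-4.0 [0.763, -0.092] wz 0.418
```

Call:
step_arm(
  dr=[
    [0, 0, 0],
    [0, 0, 0.017],
    [0, 0, 0.07],
    [0, 0, 0.14],
    [0, 0, 0.21],
    [0, 0, 0.28],
    [0, 0, 0.35],
    [0, 0, 0.42],
  ],
  xyz=[
    [0.12, 0, 0],
    [0.23, -0.02, 0],
    [0.3, -0.04, 0],
    [0.39, -0.064, 0],
    [0.484, -0.08, 0],
    [0.577, -0.09, 0],
    [0.67, -0.095, 0],
    [0.763, -0.092, 0],
  ],
  gripper=[0, 0, 0, 0, 0, 0, 0, 0],
)

```text
time: 18.95
ee_pos: [0.5284, 0.0785, 0.119]
tcp_rot: [-179.9, 0.0, -94.3]
wrist_force: [0.3, 1.1, 1.5]
opening: -0.0002
```

```bash
python3 kp.py -8 -12 -16 -20 -24 -28 -32 -36; python3 - <<'E'
from h import *
p=bot.camera("side"); save(p,"side14.png",(200,130,350,250),5)
E
```

```text
[0.5284 0.0785 0.119 ] yaw -94.3 F [0.3 1.1 1.5] 18.95
-8.0 [0.084, -0.013] wz 0.064
-12.0 [0.174, -0.037] wz 0.134
-16.0 [0.265, -0.054] wz 0.204
-20.0 [0.358, -0.065] wz 0.274
-24.0 [0.451, -0.069] wz 0.344
-28.0 [0.544, -0.067] wz 0.413
-32.0 [0.636, -0.058] wz 0.483
-36.0 [0.728, -0.043] wz 0.553
```

View pics/side14.png

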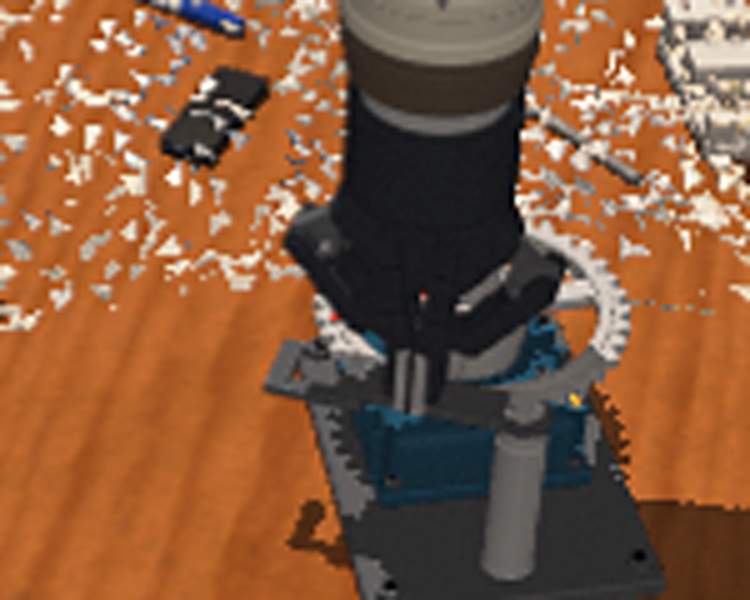

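The keeper swings with the finger (arm tip at crop (290,370), over the sprocket's edge). Continue.

Call:
step_arm(
  dr=[
    [0, 0, 0.064],
    [0, 0, 0.134],
    [0, 0, 0.204],
    [0, 0, 0.274],
    [0, 0, 0.344],
    [0, 0, 0.413],
    [0, 0, 0.483],
    [0, 0, 0.553],
  ],
  xyz=[
    [0.084, -0.013, 0],
    [0.174, -0.037, 0],
    [0.265, -0.054, 0],
    [0.358, -0.065, 0],
    [0.45, -0.069, 0],
    [0.544, -0.067, 0],
    [0.636, -0.058, 0],
    [0.728, -0.043, 0],
  ],
  gripper=[0, 0, 0, 0, 0, 0, 0, 0],
)

```text
time: 19.8
ee_pos: [0.5279, 0.0494, 0.1189]
tcp_rot: [-180.0, 0.1, -125.9]
wrist_force: [0.7, 1.1, 0.8]
opening: -0.0004
```

```bash
python3 kp.py -39 -42 -45 -48 -51 -54 -57 -60; python3 - <<'E'
from h import *
p=bot.camera("side"); save(p,"side15.png",(200,130,350,250),5)
E
```

```text
[0.5279 0.0494 0.1189] yaw -125.9 F [0.7 1.1 0.8] 19.8
-39.0 [0.066, -0.022] wz 0.054
-42.0 [0.133, -0.041] wz 0.106
-45.0 [0.201, -0.056] wz 0.159
-48.0 [0.27, -0.068] wz 0.211
-51.0 [0.34, -0.076] wz 0.263
-54.0 [0.409, -0.081] wz 0.316
-57.0 [0.479, -0.082] wz 0.368
-60.0 [0.549, -0.079] wz 0.42
```

View pics/side15.png

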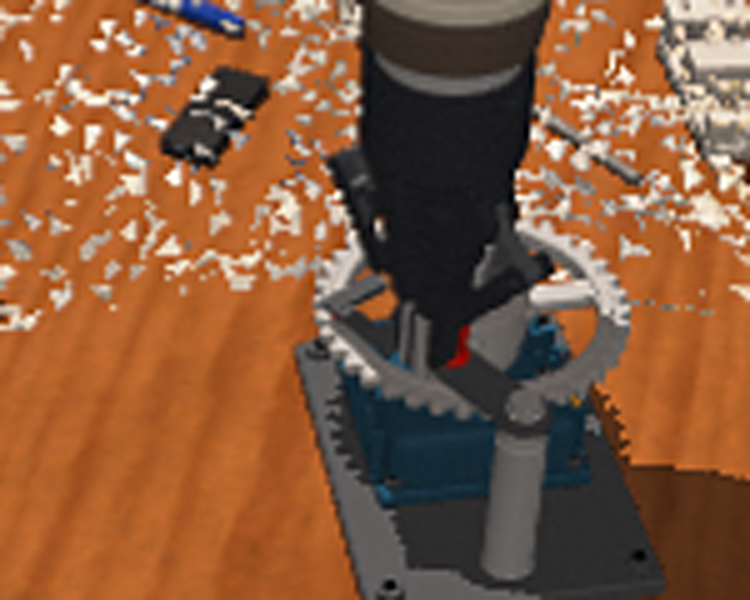

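Call:
step_arm(
  dr=[
    [0, 0, 0.054],
    [0, 0, 0.106],
    [0, 0, 0.159],
    [0, 0, 0.211],
    [0, 0, 0.263],
    [0, 0, 0.316],
    [0, 0, 0.368],
    [0, 0, 0.42],
  ],
  xyz=[
    [0.066, -0.018, 0],
    [0.133, -0.037, 0],
    [0.2, -0.052, 0],
    [0.27, -0.065, 0],
    [0.34, -0.073, 0],
    [0.41, -0.078, 0],
    [0.48, -0.079, 0],
    [0.55, -0.077, 0],
  ],
  gripper=[0, 0, 0, 0, 0, 0, 0, 0],
)

```text
time: 20.65
ee_pos: [0.5174, 0.0299, 0.1189]
tcp_rot: [-180.0, 0.1, -149.9]
wrist_force: [1.0, 0.9, 0.6]
opening: -0.0001
```

```bash
python3 kp.py -61 -62 -63 -64 -65 -66 -67 -68; python3 - <<'E'
from h import *
p=bot.camera("side"); save(p,"side16.png",(200,130,350,250),5)
E
```

```text
[0.5174 0.0299 0.1189] yaw -149.9 F [1.  0.9 0.6] 20.65
-61.0 [0.019, -0.014] wz 0.02
-62.0 [0.041, -0.021] wz 0.038
-63.0 [0.063, -0.028] wz 0.055
-64.0 [0.085, -0.035] wz 0.072
-65.0 [0.108, -0.041] wz 0.09
-66.0 [0.13, -0.047] wz 0.107
-67.0 [0.153, -0.053] wz 0.125
-68.0 [0.175, -0.058] wz 0.142
```

View pics/side16.png

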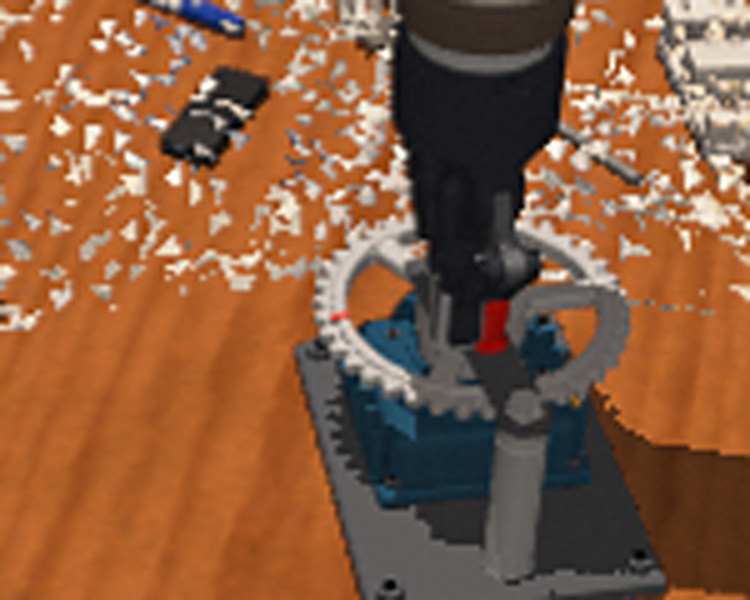

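Call:
step_arm(
  dr=[
    [0, 0, 0.02],
    [0, 0, 0.038],
    [0, 0, 0.055],
    [0, 0, 0.072],
    [0, 0, 0.09],
    [0, 0, 0.107],
    [0, 0, 0.107],
    [0, 0, 0.107],
  ],
  xyz=[
    [0.022, -0.012, 0],
    [0.045, -0.02, 0],
    [0.067, -0.028, 0],
    [0.09, -0.035, 0],
    [0.11, -0.041, 0],
    [0.135, -0.047, 0],
    [0.15, -0.047, 0],
    [0.165, -0.047, 0],
  ],
  gripper=[0, 0, 0, 0, 0, 0, 0, 0],
)

```text
time: 21.5
ee_pos: [0.5142, 0.026, 0.1187]
tcp_rot: [180.0, 0.3, -156.0]
wrist_force: [12.9, 8.6, -5.3]
opening: 0.0001
```

```bash
python3 kp.py -67 -68; python3 - <<'E'
from h import *
print(bot.get_obs()["torque"])
P={n:bot.camera(n) for n in("side","top")}
for n,p in P.items(): save(p,n+"17.png",(200,130,350,250),5)
E
```

```text
[0.5142 0.026  0.1187] yaw -156.0 F [12.9  8.6 -5.3] 21.5
-67.0 [0.034, -0.013] wz 0.018
-68.0 [0.056, -0.021] wz 0.035
[ 1.63230866 -2.63045221  0.01135819]
```

View pics/side17.png

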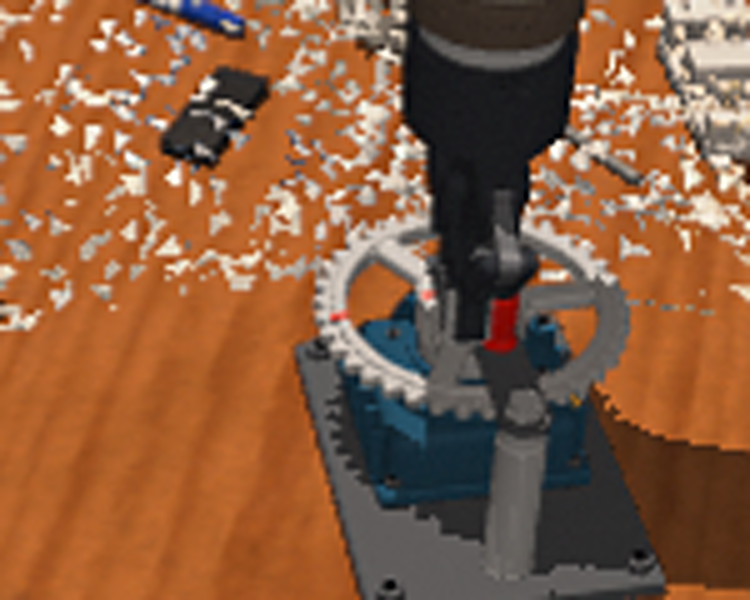

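View pics/top17.png

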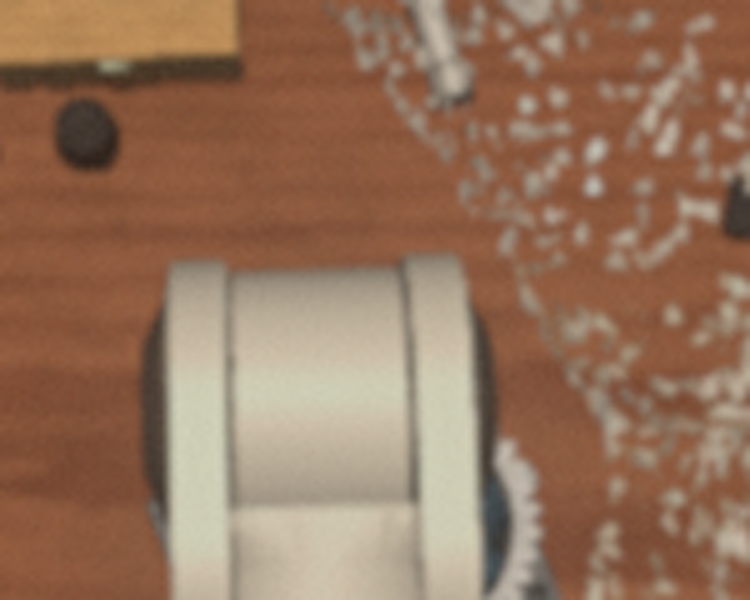

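Call:
step_arm(
  dr=[
    [0, 0, 0],
    [0, 0, 0],
    [0, 0, 0],
    [0, 0, 0],
    [0, 0, 0],
    [0, 0, 0],
    [0, 0, 0],
    [0, 0, 0],
  ],
  xyz=[
    [-0.15, 0, 0],
    [-0.35, 0, 0],
    [-0.4, 0, -0.6],
    [-0.4, 0, -1.4],
    [-0.3, 0.6, -2.2],
    [-0.2, 1.6, -2.6],
    [0, 2.8, -2.6],
    [0.1, 4.0, -2.6],
  ],
  gripper=[0, 0, 0, 0, 0, 0, 0, 0],
)

```text
time: 22.4
ee_pos: [0.4428, 0.1704, 0.2231]
tcp_rot: [-180.0, 0.0, -156.1]
wrist_force: [1.5, 0.2, -0.9]
opening: 0.0001
```

Call:
step_arm(
  dr=[
    [0, 0, 0],
    [0, 0, 0],
    [0, 0, 0],
    [0, 0, 0],
    [0, 0, 0],
    [0, 0, 0],
    [0, 0, 0],
    [0, 0, 0],
  ],
  xyz=[
    [0, 0.8, 0],
    [0, 1.4, 0],
    [0, 1.8, 0],
    [0, 1.8, 0],
    [0, 1.8, 0],
    [0, 1.8, 0],
    [0, 1.8, 0],
    [0, 1.8, 0],
  ],
  gripper=[0, 0, 0, 0, 0, 0, 0, 0],
)

```text
time: 23.2
ee_pos: [0.4145, 0.2347, 0.2225]
tcp_rot: [-180.0, -0.0, -156.0]
wrist_force: [-0.2, 0.6, -0.5]
opening: 0.0003
```

```bash
python3 - <<'E'
from h import *
P={n:bot.camera(n) for n in("side","top")}
for n,p in P.items():
    save(p,n+"18.png",(200,140,350,260) if n=="side" else (210,180,330,280),5 if n=="side" else 6); save(p,n+"18f.png",sc=1.3); np.save(n+"18.npy",p,allow_pickle=True)
    for t in["dial_gauge","loupe","glass_scale_case","keeper_knob","sprocket_mid"]:
        r=bot.regions_of(p,t); print(n,t,[(round(x["p"],2),np.round(x["box"],1).tolist()) for x in r[:1]])
o=bot.get_obs();print(o["ee_pos"],o["wrist_force"],o["time"])
E
```

```text
side dial_gauge [(0.77, [233.8, 343.6, 54.6, 30.6])]
side loupe [(0.67, [179.6, 245.1, 18.2, 17.2])]
side glass_scale_case [(0.65, [243.2, 152.2, 22.3, 21.5])]
side keeper_knob [(0.81, [299.0, 199.8, 30.3, 36.1])]
side sprocket_mid [(0.83, [291.6, 191.1, 58.7, 45.7])]
top dial_gauge [(0.74, [142.4, 213.9, 20.5, 13.8])]
top loupe [(0.51, [216.6, 159.6, 16.6, 17.1])]
top glass_scale_case [(0.8, [360.2, 174.7, 31.3, 14.8])]
top keeper_knob [(0.63, [265.2, 239.1, 49.6, 29.3])]
top sprocket_mid [(0.88, [278.9, 236.0, 58.6, 56.3])]
[0.41419695 0.23529617 0.22246669] [-0.01736162  0.16864826  0.78259081] 23.8
```

View pics/side18.png

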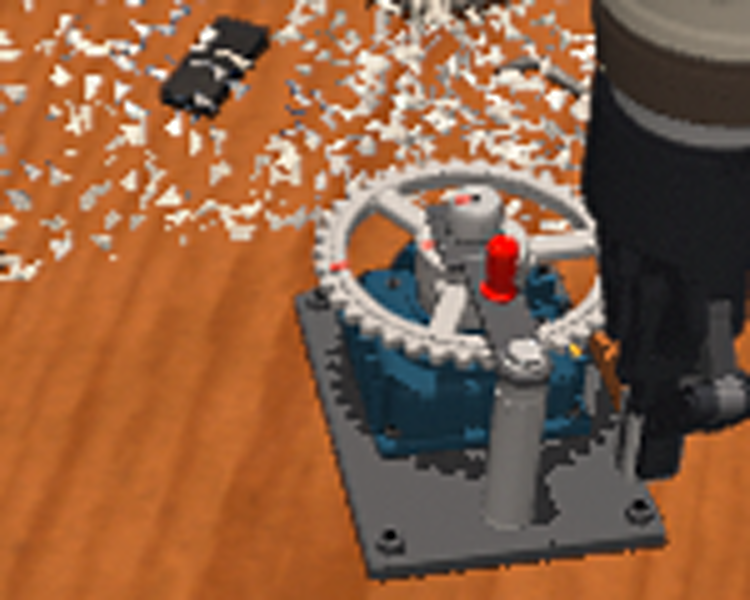

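View pics/top18.png

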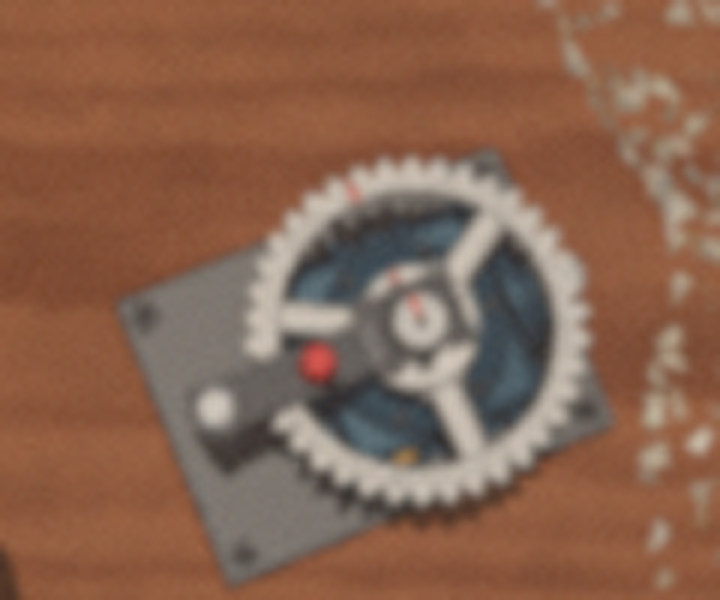

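```bash
python3 - <<'E'
from h import *
p=np.load("top18.npy",allow_pickle=True).item(); c=lambda x,y:(210+x/6-.5,180+y/6-.5)
b=atz(p,c(215,408),.119);k=atz(p,c(318,362),.143);s=atz(p,c(417,322),.130)
for q in(k,s): d=q-b; print(np.degrees(np.arctan2(d[1],d[0])),np.hypot(*d[:2]))
r=atz(p,c(353,190),.098)-s; print("sprocket",np.degrees(np.arctan2(r[1],r[0])),np.hypot(*r[:2]))
q=np.load("side18.npy",allow_pickle=True).item()
c=lambda x,y:(200+x/5-.5,140+y/5-.5)
b=atz(q,c(525,352),.117);k=atz(q,c(503,245),.143)
d=k-b; print("side",np.degrees(np.arctan2(d[1],d[0])),np.hypot(*d[:2]))
E
```

```text
-66.82974028351778 0.04947476516823195
-66.32388600858553 0.09799518652893276
sprocket 23.99847943630973 0.07002844946977858
side -65.56115900517858 0.04739526492121631
```

Both cameras put the keeper within about 1° of closed. The sprocket stands at 24.0° and home, the bystanders' boxes have not moved, and the arm is clear, so I'm handing the job in.

```bash
python3 - <<'E'
from h import *
print(bot.job_done())
E
```

```text
the job is handed in; nothing more can be done
None
```

The sprocket is keyed and home on the shoulder, the keeper is closed at its stop, and the job is handed in at about 24 s.

**What I did**
- **Turning:** I straddled one spoke with the fingers and turned the sprocket about 190° anticlockwise. It dropped onto the master spline. Turning the fingers nearly 4° further did not move its rim mark.
- **Pressing:** I pressed on both sides of the boss. It went past the sprung balls and stopped solidly about 17 mm lower, at 13 N.
- **Keeper:** I swung it in with the closed fingers until it reached its stop, at about 16 N, then backed off clear.

**Last checks**
- **Sprocket:** its mark reads 24.0° against a measured gearbox heading of about 24°.
- **Keeper:** the line from pivot to knob reads -66.8° in the top camera and -65.6° in the side camera. The line from pivot to shaft reads -66.3°.
- **Dial gauge, loupe and glass-scale case:** loupe and case were found where they were at the start. So was the gauge in the side view. In the top view its box was shorter (14 instead of 31 pixels high) around nearly the same centre. I took that as the network catching only part of it, because nothing came near the gauge.
- **Forces:** the readings I took stayed well under the limits, and no check failed.

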